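# Kit the spacer plate and its clamp bridge into the injector tray

### The job

Put the kit together in the tray: first slide the notched spacer plate, plain end first, in under the tray's low hood until it just meets the stop hidden in there, without shoving that stop along. Only then set the clamp bridge down on the plate, across it, with both ears in the plate's two notches so that it sits flat on the plate, and let go. Leave the injector, the spray can and the spanner as they are.

Things in the scene. Friction and masses are not known exactly. Their poses are not given: they have to be found in the camera images.
- tray: Grey kitting tray fixed to the bench: flat floor 220 x 160 mm, upper face 6 mm above the bench, a 6 mm high rim along its two long sides only (inner faces at y = +-76 mm). Origin on the bench near the middle; x runs along the tray towards the dark steel hood that stands on it, z up; floor from x = -113 to +107 mm. The plate lies in line with x, between the hood's side walls (y = 0).
- hood_mouth (a point): Middle of the hood's only opening, on the tray floor, at tray x = +35 mm; same axes as the tray, the plate goes in towards +x. Opening 52 mm wide, 14 mm high. Two flared lead-in cheeks, 12 mm high, reach 12 mm out of the mouth at y = 29 to 39 mm either side. The hood is closed behind and on top.
- hood_roof (a point): Middle of the hood's upper face, 24 mm above the bench; roof 65 (x) x 64 mm, 4 mm thick. Out of sight under it is a 46 mm wide sliding stop, its flat face 18 to 44 mm in from the mouth, set anew each time, its place not told: feel for it by sliding the plate in. Held by friction only: it resists with about 9 N and slides off under more; up to 5 mm of shift is tolerable.
- spacer_center (a point): Centre (half-way up) of the notched spacer plate: loose, flat, steel, 100 x 46 mm, 8 mm thick, about 0.16 kg, lying on the bench. x runs along its length to its plain end (+50 mm), z up. Full width from x = -50 to -28 and from -4 to +50 mm; between them a notch in each long side. Balances at about x = +2 mm.
- spacer_waist (a point): On the plate's upper face midway between its two notches, at x = -16 mm of the plate; same axes. Each notch is 24 mm long (x), 9 mm deep (y), cut right through; the waist left between them is 28 mm wide. The clamp bridge belongs here.
- clamp_center (a point): Centre (half-way up) of the clamp bridge: loose, steel, 40 mm high, about 0.14 kg, standing on two ears. Bridge plate 22 (x) x 46 mm (y), 6 to 12 mm above the ears' undersides; under each end in y an ear 14 (x) x 5.5 mm (y), 6 mm deep, 35 mm clear between them. z up; this point is 20 mm above the ears' undersides. Same after a half turn about z.
- clamp_boss (a point): Middle of the clamp bridge's boss, 26 mm above the ears' undersides: an upright block 18 (x) x 16 mm (y), 28 mm high, to hold it by; same axes as the clamp. Seated, the clamp's x axis lies along the plate's x (either way round), the ears hang in the notches 2 mm clear of the tray floor, and its plate rests on the spacer plate.
- injector: Bystander: a steel and black fuel injector lying on the bench, about 160 mm long, 38 mm high. Origin on the bench under its square body; x towards its nozzle.
- spray: Bystander: a plain aluminium can, 60 mm across, 150 mm high, upright. Origin at the centre of its underside.
- spanner: Bystander: a steel spanner lying flat on the bench. Origin under its middle.
Mind the look-alikes: they are no part of the job. Of the things that look like the part that bears clamp_center, the smallest one is meant.

How it is judged (in metres and radians):
On the way, in this order (a step that is already met when the one before it is completed fails the run):
1. the spacer plate lies flat under the hood, plain end against the hidden stop, with the clamp bridge not yet on it (x of stop_c0 in the frame of spacer_center between 0.051 and 0.056 m and y of spacer_center in the frame of tray between -0.006 and 0.006 m and z of spacer_center in the frame of tray between 0.008 and 0.012 m and angle between the x axis of spacer_center and the x axis of tray, either way round below 0.12 rad and x of spacer_center in the frame of tray above -0.01 m and angle between spacer_center's own z axis and vertical below 0.05 rad and horizontal distance between spacer_center and clamp_center above 0.07 m), for 0.2 s.
2. the clamp bridge sits flat across the plate, both ears in the notches (x of stop_c0 in the frame of spacer_center between 0.051 and 0.056 m and y of spacer_center in the frame of tray between -0.006 and 0.006 m and z of spacer_center in the frame of tray between 0.008 and 0.012 m and angle between the x axis of spacer_center and the x axis of tray, either way round below 0.12 rad and x of spacer_center in the frame of tray above -0.01 m and angle between spacer_center's own z axis and vertical below 0.05 rad and x of clamp_center in the frame of spacer_center between -0.022 and -0.01 m and y of clamp_center in the frame of spacer_center between -0.0045 and 0.0045 m and z of clamp_center in the frame of spacer_center between 0.0165 and 0.0195 m and angle between the z axis of clamp_center and the z axis of spacer_center, either way round below 0.06 rad and angle between the x axis of clamp_center and the x axis of spacer_center, either way round below 0.25 rad), for 0.2 s.
At the end, for the whole second after the job is handed in: Plate flat on the tray floor, within 0.12 rad and 6 mm of the hood's centre line, plain end within 3 mm of the hidden stop; clamp bridge flat on it (height 1.5 mm, tilt 0.06 rad), ears in the notches (6 mm along, 4.5 mm across, 0.25 rad); both released and at rest (all of step 2 and linear speed of each of spacer, clamp below 0.01 m/s); the robot touches nothing.
It fails at once if the hidden stop is shoved along by more than 5 mm (distance of stop_c0 from where it was at the start of the episode above 0.005 m).
It fails at once if the injector, spray can or spanner is moved more than 20 mm, or the can tipped (distance of any of injector, spray, spanner from where it was at the start of the episode above 0.02 m or angle between spray's own z axis and vertical above 0.3 rad).
It also fails if it takes over 72 s, if anything falls off the work surface, if the arm or the gripper's body presses on something with over 40 N, if the wrist force passes 120 N, or if a joint passes its speed limit or range.

### The arm

A 6-joint arm with a two-finger parallel gripper is mounted at the origin on the work surface. World frame = base frame: x ahead of the robot, y to its left, z up, the work surface at z = 0. Lengths are in mm, angles in rad, forces in N, time in s.
With the tool pointing down it reaches from about 375 to 925 mm from the base axis. Payload 5.7 kg.
Tool frame: the origin (TCP) lies midway between the tips of the shut fingers; the grasp point (between the pads) lies 19 mm behind it; x points along the fingers, z is the direction in which the jaws open and shut, and the axes are right-handed (so a half turn about x gives the same grasp; the last joint's range is limited). The gripper opens to 88 mm and grips with 3 to 60 N. Pads are 20 mm wide; open, the fingers measure 115 mm over their backs; the gripper's body (75 mm by 178 mm) begins 61 mm behind the grasp point.
Start: joints at [-1.262, 0.359, 1.51, -0, 1.272, -0.115], TCP at [246.718, -546.894, 222.623] pointing down, gripper open.
Joint ranges: [-2.97, 2.97], [-1.01, 2.36], [0.21, 2.38], [-0.96, 4.11], [0.2, 2.71], [-2.98, 2.98]. Speed limits (rad/s): [2.39, 2.39, 3.14, 3.14, 3.14, 3.14].

### API

Orientations are given as a unit quaternion [w, x, y, z].
In Python, from workcell import state, camera, camera_info, job_done gives the robot as it stands. The module is installed in compiled form; this text tells all that it offers.
- The arm moves only by the tool jog_arm, never from a script. Its argument "deltas" is a list of rows, each a list of 3 entries, a list of its own where there are three numbers: the turn, a rotation vector about the tool's x, y, z in units of 90 degrees (1.0 is 90 degrees), then the shift along the tool's x, y, z in units of 500 mm (1.0 is 500 mm), then the opening, from 0 (shut) to 1 (fully open). A call has exactly 8 rows; each row is the pose to reach, as a shift and turn from the pose commanded when the call began, along the tool's axes at that moment; what a row does not reach only later rows make up. A row lasts 1/12 s, in which the tool goes at most 41.7 mm and 7.16 degrees, less where a joint would pass 70% of its speed; a pose out of reach is approached as far as the arm can. A call with a number of a shift or a turn outside -1 to 1 is refused whole. A call with a gripper value outside its range is refused whole. The fingers move at their own pace and stop on an object; the grip force is fixed at half the most. Time passes only in rows, so rows that repeat a pose let the fingers close, or fill a call up. It gives the time, the measured TCP pose, the force and the opening at its end, in the units of the state.
- state(): the state, without advancing time (a new reading comes with each control period).
- camera(name): name is "side" or "top"; returns (picture, depth): 400x640x3 uint8, blue, green, red; 400x640 float32, mm along the optical axis (not along the pixel's ray), 0 where there is no reading.
- camera_info(name): a dict with "vertical_fov" (degrees; the focal length in pixels is half the picture's height over the tangent of half this angle, whatever the lens; pixels are square), "cx", "cy" (the principal point, pixels), "view" (4x4, takes a point from world to camera coordinates). Camera axes: x right, y down, z forward; pixel columns grow to the right and rows downward; lengths in mm; the calibration is good to about 2 mm. A picture is of the moment at which its call begins. camera_info takes no time and is no camera call.
- job_done(): hands the job in, once; it reports no verdict.
The state is a dict: "time": time; "qpos": joint angles; "qvel": joint speeds; "effort": joint torques, N m; "eef_pos": TCP position; "tool_rot": TCP orientation; "wrist_force": force on the tool from outside, world axes, zero at the start; "wrist_torque": the same for the moment, N m; "gripper_width": finger opening in mm.
Only numpy, scipy, OpenCV 4.12 (cv2) and the standard library are available. Lean on these libraries where they do the work, as an engineer would, in place of code of your own. Each camera call takes 0.05 s, during which the arm holds its last target.

## Working session

There is one attempt and no reset: what is moved stays moved. The work goes in short steps, Python scripts to look and compute and a tool call to move; the robot and the scene stay as the last step left them, time stands still between calls to the robot, and variables do not carry over. Pictures are saved under pics/ and viewed, and the job is handed in when it is done.

Besides the shell and the picture viewer there is one more tool, called as name([rows], argument=value, ...), one row to a line, values as JSON. jog_arm: Moves the arm, as the interface text tells. Shifts and turns lie within -1 to 1; 1 stands for 500 mm of shift or 90 degrees of turn. Its arguments: {"type":"object","properties":{"deltas":{"type":"array","items":{"type":"array"}}},"required":["deltas"]}

```bash
ls; mkdir -p pics; cat > h.py <<'E'
import numpy as np, cv2
from workcell import state, camera, camera_info, job_done
def grab(tag):
    for n in ("side","top"):
        p,d=camera(n); cv2.imwrite(f"pics/{n}_{tag}.png",p); np.save(f"{n}_{tag}.npy",d)
def K(n):
    i=camera_info(n); return 200/np.tan(np.radians(i["vertical_fov"])/2),i["cx"],i["cy"],np.array(i["view"])
def ray(n,u,v):
    f,cx,cy,V=K(n); R=V[:3,:3]; o=-R.T@V[:3,3]; d=R.T@np.array([(u-cx)/f,(v-cy)/f,1]); return o,d
def atz(n,u,v,z):
    o,d=ray(n,u,v); return o+d*(z-o[2])/d[2]
def dep(n,u,v,D):
    o,d=ray(n,u,v); return o+d*D[int(round(v)),int(round(u))]
def proj(n,p):
    f,cx,cy,V=K(n); c=V[:3,:3]@np.asarray(p,float)+V[:3,3]; return cx+f*c[0]/c[2],cy+f*c[1]/c[2]
def tri(a,b):
    (o1,d1),(o2,d2)=ray(*a),ray(*b); A=np.stack([d1,-d2],1); t=np.linalg.lstsq(A,o2-o1,rcond=None)[0]
    p,q=o1+d1*t[0],o2+d2*t[1]; return (p+q)/2,np.linalg.norm(p-q)
def crop(src,x0,y0,x1,y1,s,out):
    im=cv2.imread(f"pics/{src}.png")[y0:y1,x0:x1]; cv2.imwrite(f"pics/{out}.png",cv2.resize(im,None,fx=s,fy=s,interpolation=cv2.INTER_CUBIC))
E
python3 - <<'E'
from h import *
grab("a"); print(state()); 
for n in("side","top"): print(camera_info(n))
E
```

```text
pics
{'time': 0.1, 'qpos': array([-1.26209075e+00,  3.59440626e-01,  1.51134847e+00, -2.96224579e-05,
        1.27248201e+00, -1.15110650e-01]), 'qvel': array([-0.00011815, -0.00115092, -0.00284358,  0.00171827,  0.00028239,
        0.0001855 ]), 'effort': array([-3.74820947e-04, -5.16355848e+01, -2.71406400e+01,  6.77301013e-02,
        2.76751688e-02, -1.98816213e-05]), 'eef_pos': array([ 246.52831706, -546.31706444,  221.87985596]), 'tool_rot': array([ 0.59351544,  0.38401947,  0.59444457, -0.38328073]), 'wrist_force': array([ 0.36828006, -0.43478256, -1.26384254]), 'wrist_torque': array([0.0144189 , 0.01167418, 0.01156924]), 'gripper_width': 87.71583793489808}
{'vertical_fov': 48.64703125887666, 'cx': 319.29425686184584, 'cy': 211.11309024691795, 'view': array([[ 9.86994172e-01, -1.60223504e-01,  1.30741415e-02,
        -5.93162761e+02],
       [-1.07691798e-01, -7.19387483e-01, -6.86209973e-01,
         8.87128693e+01],
       [ 1.19352340e-01,  6.75877266e-01, -7.27286010e-01,
         1.03263214e+03],
       [ 0.00000000e+00,  0.00000000e+00,  0.00000000e+00,
         1.00000000e+00]])}
{'vertical_fov': 51.62101153870151, 'cx': 319.61221746531754, 'cy': 197.82021231027818, 'view': array([[ 9.08249908e-02, -9.95865581e-01, -1.60167516e-03,
        -8.19302437e+01],
       [-9.73479682e-01, -8.84440173e-02, -2.10985698e-01,
         5.73643599e+02],
       [ 2.09971737e-01,  2.07219724e-02, -9.77487836e-01,
         1.01252141e+03],
       [ 0.00000000e+00,  0.00000000e+00,  0.00000000e+00,
         1.00000000e+00]])}
```

View pics/side_a.png

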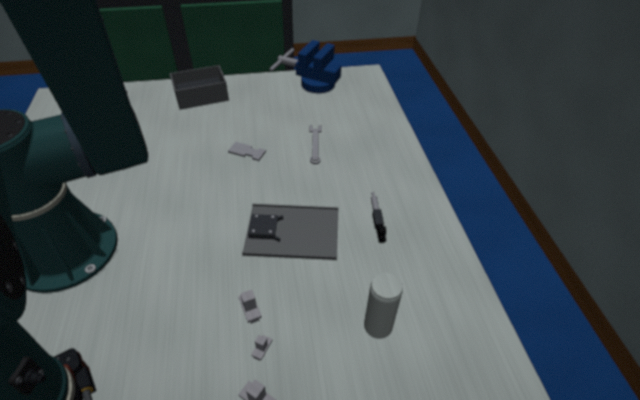

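View pics/top_a.png

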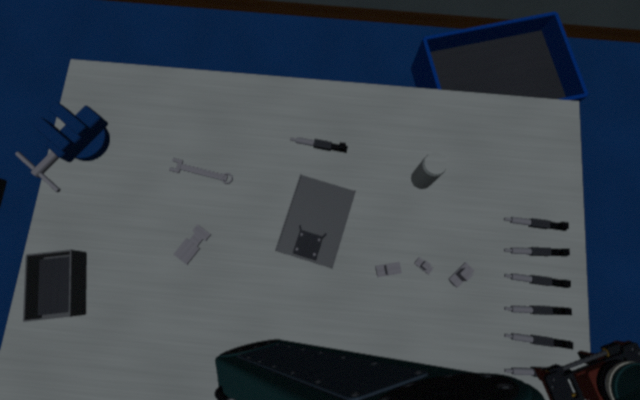

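```bash
python3 - <<'E'
from h import *
crop("top_a",360,245,490,300,6,"c1")
crop("top_a",265,165,365,275,5,"c2")
crop("top_a",165,215,225,275,9,"c3")
crop("side_a",220,280,300,400,5,"c4")
crop("side_a",235,195,345,265,7,"c5")
crop("side_a",220,135,275,170,12,"c6")
for c in range(1,7):
    f=f"pics/c{c}.png"; im=cv2.imread(f); cv2.imwrite(f,np.clip(im*1.6,0,255).astype('u1'))
E
```

```text
(no output)
```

View pics/c1.png

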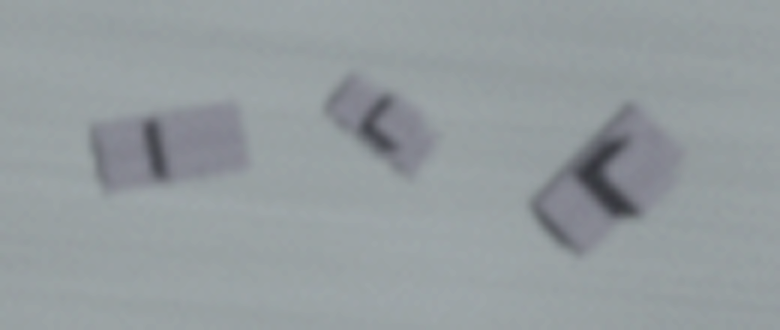

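View pics/c2.png

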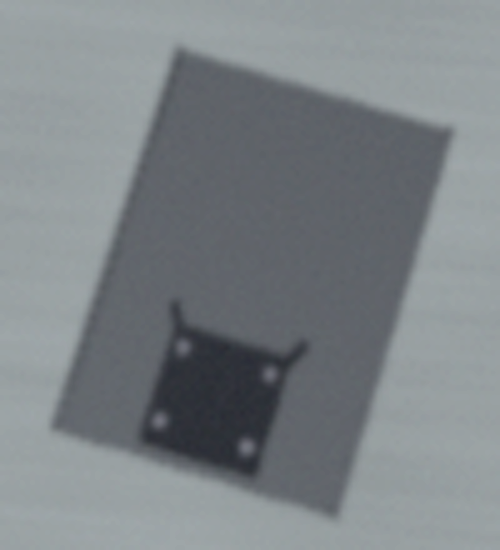

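View pics/c3.png

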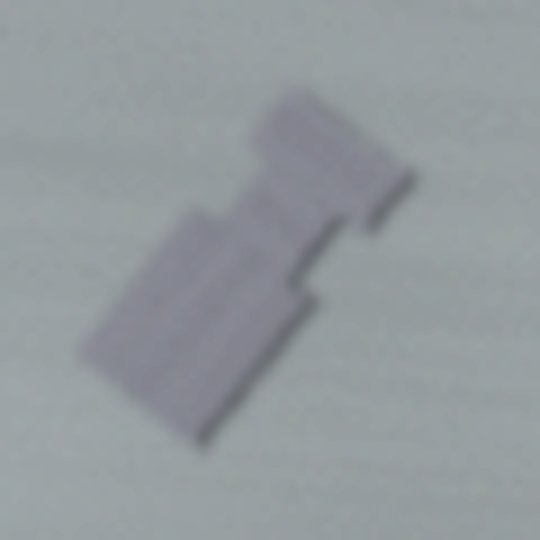

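View pics/c4.png

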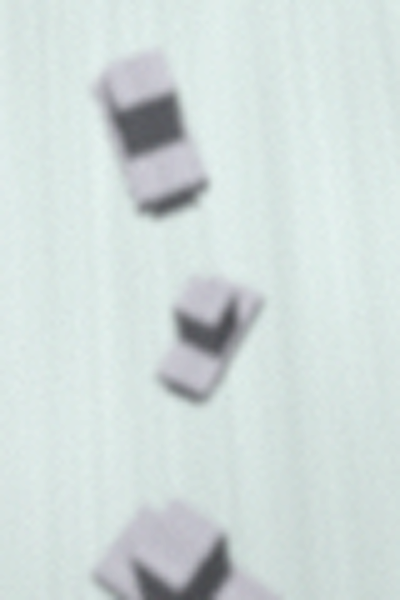

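View pics/c5.png

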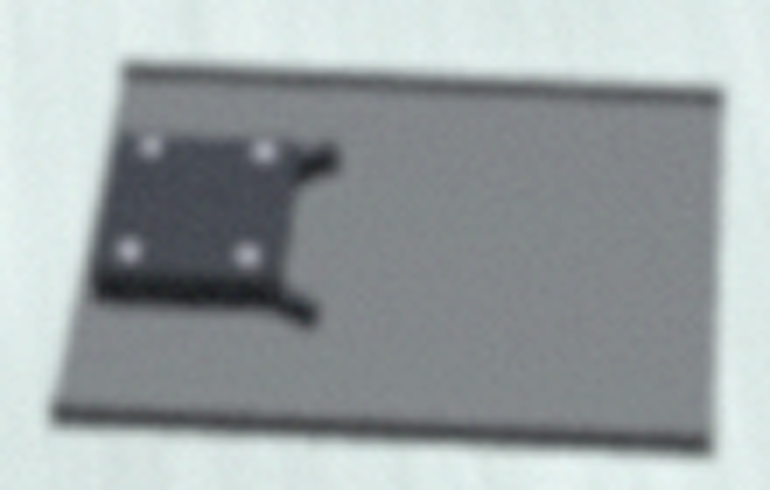

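View pics/c6.png

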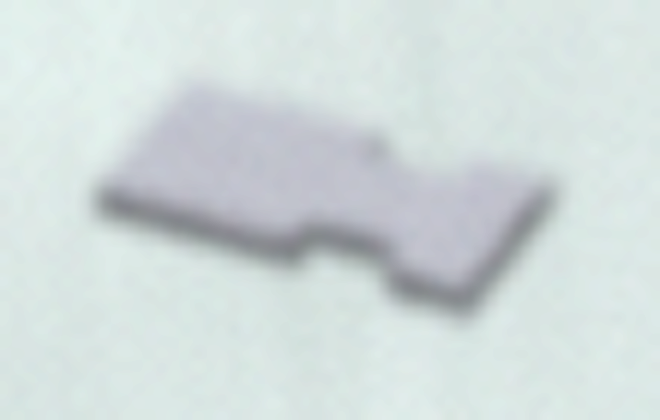

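```bash
python3 - <<'E'
from h import *
D=np.load("top_a.npy"); Ds=np.load("side_a.npy")
def f(c,s,x0,y0): return [((x+.5)/s-.5+x0,(y+.5)/s-.5+y0) for x,y in c]
for n in("side","top"): print(n,ray(n,320,200)[0].round(0))
tr=f([(178,47),(453,130),(338,517),(52,430)],5,265,165)
trs=f([(125,62),(722,88),(708,455),(52,425)],7,235,195)
print("tray top@z12");[print(atz("top",*p,12).round(1), dep("top",*p,D).round(1)) for p in tr]
print("tray side");[print(atz("side",*p,12).round(1), dep("side",*p,Ds).round(1)) for p in trs]
ho=f([(178,322),(290,352),(258,475),(140,440)],5,265,165)
print("hood top@24");[print(atz("top",*p,24).round(1), dep("top",*p,D).round(1)) for p in ho]
sc=f([(183,347),(270,373),(247,447),(160,420)],5,265,165)
scs=f([(265,150),(247,255),(128,250),(150,147)],7,235,195)
print("screws tri");[print(tri(("top",*a),("side",*b))) for a,b in zip(sc,scs)]
pl=f([(80,352),(200,440),(412,175),(300,90)],9,165,215)
pls=f([(195,80),(100,190),(465,295),(552,180)],12,220,135)
print("plate");[print(atz("top",*a,8).round(1),atz("side",*b,8).round(1),tri(("top",*a),("side",*b))) for a,b in zip(pl,[pls[0],pls[1],pls[2],pls[3]])]
cl=f([(350,72),(325,108),(410,178),(438,137)],6,360,245)
print("clamp");[print(atz("top",*a,12).round(1),dep("top",*a,D).round(1)) for a in cl]
print([dep("top",*a,D).round(1) for a in [(395,268),(382,270),(388,270),(423,265),(426,268),(427,266),(460,274),(466,270),(464,270)]])
E
```

```text
side [ 472. -729.  820.]
top [ 353.  -52. 1111.]
tray top@z12
[651.2  30.8  12. ] [652.  31.   9.]
[ 618.1 -123.4   12. ] [ 617.8 -123.3   13.5]
[404.8 -78.5  12. ] [405.3 -78.8   2. ]
[436.3  76.   12. ] [437.3  77.6  -1.2]
tray side
[440.3  73.1  12. ] [439.8  86.7  -1.6]
[652.7  28.1  12. ] [654.   33.7   6. ]
[ 617.  -133.8   12. ] [ 6.190e+02 -1.253e+02  5.000e-01]
[407.2 -89.5  12. ] [406.3 -80.8   1. ]
hood top@24
[498.   14.7  24. ] [497.7  14.5  26.5]
[487.5 -45.8  24. ] [488.4 -45.7  16.5]
[422.  -34.9  24. ] [423.  -34.6   7. ]
[434.4  28.2  24. ] [436.   29.8   2.3]
screws tri
(array([485.75538366,  10.79823944,  24.042382  ]), np.float64(1.4559416305780208))
(array([475.86339128, -36.22275087,  23.8212658 ]), np.float64(0.6647232288894768))
(array([436.25829459, -27.77929285,  23.5745801 ]), np.float64(0.7028642831469691))
(array([446.38294163,  18.99506214,  23.20164683]), np.float64(1.1598535149120164))
plate
[404.2 343.8   8. ] [406.6 341.7   8. ] (array([405.3249984 , 344.9572924 ,   5.33356253]), np.float64(2.1067647950522796))
[382.  304.5   8. ] [382.7 302.    8. ] (array([382.2072055 , 305.44597308,   5.25872491]), np.float64(0.31126343354990904))
[464.9 254.    8. ] [466.7 250.3   8. ] (array([465.9983481 , 255.32708636,   3.65337114]), np.float64(1.2891280909130183))
[487.2 291.1   8. ] [490.3 290.2   8. ] (array([488.84300923, 291.88044421,   6.29871758]), np.float64(2.9338742666656454))
clamp
[ 454.9 -301.    12. ] [ 455.  -301.1   11.4]
[ 438.2 -290.8   12. ] [ 438.4 -291.1   10.6]
[ 411.4 -328.9   12. ] [ 412.  -331.7    0.7]
[ 430.2 -340.4   12. ] [ 430.7 -342.5    4.1]
[array([ 417.1, -235. ,   55. ]), array([ 411.2, -208.1,   16.9]), array([ 410.6, -217.8,   54.6]), array([ 432.2, -308.7,   39.2]), array([ 425.2, -316.4,   40.2]), array([ 430.6, -319.2,   38.4]), array([ 417.3, -399.2,   52.1]), array([ 428.2, -412. ,   57.9]), array([ 428.1, -409. ,   52. ])]
```

```bash
cat >> h.py <<'E'
from scipy.spatial.transform import Rotation as Ro
def rot(q): return Ro.from_quat([q[1],q[2],q[3],q[0]])
def goalR(jaw_deg):
    a=np.radians(jaw_deg); z=np.array([np.cos(a),np.sin(a),0]); x=np.array([0,0,-1.]); return Ro.from_matrix(np.stack([x,np.cross(z,x),z],1))
def deltas(goal,jaw,cur=None,curR=None):
    """shift/turn in tool units from current measured (or given) pose"""
    s=state(); p=s["eef_pos"] if cur is None else np.array(cur,float); R=rot(s["tool_rot"]) if curR is None else curR
    sh=R.inv().apply(np.array(goal,float)-p)/500; t=(R.inv()*goalR(jaw)).as_rotvec()/(np.pi/2)
    print("turn",t.round(4),"shift",sh.round(4))
def st():
    s=state(); R=rot(s["tool_rot"]).as_matrix(); print("t%.2f"%s["time"],"tcp",s["eef_pos"].round(1),"toolx",R[:,0].round(3),"jaw%.2f"%np.degrees(np.arctan2(R[1,2],R[0,2])),"q",s["qpos"].round(2),"F",s["wrist_force"].round(1),"w%.1f"%s["gripper_width"])
E
python3 - <<'E'
from h import *
st()
D=np.load("top_a.npy")
print("waist",atz("top",195.56,239.4,8))
print("spray",dep("top",434,163,D),dep("top",425,178,D), atz("top",424,185,0),atz("side",380,332,0))
print("spanner",atz("top",200,171,0),"inj",atz("top",325,146,10))
deltas([480,-250,222],58.2)
deltas([480,-250,222],238.2)
deltas([449,289,150],58.2)
deltas([449,289,150],238.2)
E
```

```text
t0.10 tcp [ 246.5 -546.3  221.9] toolx [-0.001  0.002 -1.   ] jaw-65.72 q [-1.26  0.36  1.51 -0.    1.27 -0.12] F [ 0.4 -0.4 -1.3] w87.7
waist [446.98738712 291.22067155   8.        ]
spray [ 670.76213274 -299.47241194  149.1716291 ] [ 644.86097663 -290.33637006  101.9809198 ] [ 654.07092735 -312.44396043    0.        ] [ 674.06420916 -318.55203799    0.        ]
spanner [637.84809176 310.76007111   0.        ] inj [738.80309556 -30.0463862   10.        ]
turn [-1.3769e+00 -5.0000e-04 -1.2000e-03] shift [ 5.000e-04  6.694e-01 -3.482e-01]
turn [ 6.231e-01 -1.000e-03  4.000e-04] shift [ 5.000e-04  6.694e-01 -3.482e-01]
turn [-1.3769e+00 -5.0000e-04 -1.2000e-03] shift [ 0.1462  1.0561 -1.356 ]
turn [ 6.231e-01 -1.000e-03  4.000e-04] shift [ 0.1462  1.0561 -1.356 ]
```

```bash
python3 - <<'E'
from h import *
deltas([470,-260,220],-12)
deltas([490,-50,200],-12)
E
```

```text
turn [-0.5969 -0.0009 -0.0006] shift [ 0.0044  0.6429 -0.3382]
turn [-0.5969 -0.0009 -0.0006] shift [ 0.0451  0.8521 -0.7045]
```

jog_arm([
  [[-0.075,0,0],[0.004,0.08,-0.042],1],
  [[-0.15,0,0],[0.004,0.16,-0.084],1],
  [[-0.225,0,0],[0.004,0.24,-0.127],1],
  [[-0.3,0,0],[0.004,0.32,-0.169],1],
  [[-0.375,0,0],[0.004,0.4,-0.211],1],
  [[-0.45,0,0],[0.004,0.48,-0.254],1],
  [[-0.525,0,0],[0.004,0.56,-0.296],1],
  [[-0.6,0,0],[0.004,0.643,-0.338],1],
])

```text
time: 0.77
eef_pos: [452.2, -282.0, 220.4]
tool_rot: [0.703, 0.07, 0.704, -0.07]
wrist_force: [-0.1, -0.2, -0.1]
gripper_width: 87.9
```

```bash
python3 - <<'E'
from h import *
st()
deltas([470,20,200],30)
deltas([448,289,120],58.2)
E
```

```text
t0.77 tcp [ 452.2 -282.   220.4] toolx [-0.001  0.    -1.   ] jaw-11.40 q [-0.69  0.27  1.66  0.    1.22 -0.49] F [-0.1 -0.2 -0.1] w87.9
turn [-4.6e-01 -3.0e-04 -4.0e-04] shift [ 0.0411  0.5991 -0.0844]
turn [-7.733e-01 -2.000e-04 -5.000e-04] shift [ 0.2014  1.1178 -0.2337]
```

jog_arm([
  [[-0.06,0,0],[0.02,0.075,-0.01],1],
  [[-0.12,0,0],[0.03,0.15,-0.02],1],
  [[-0.18,0,0],[0.04,0.225,-0.03],1],
  [[-0.24,0,0],[0.05,0.3,-0.04],1],
  [[-0.3,0,0],[0.05,0.375,-0.05],1],
  [[-0.36,0,0],[0.05,0.45,-0.06],1],
  [[-0.42,0,0],[0.05,0.525,-0.074],1],
  [[-0.48,0,0],[0.05,0.6,-0.085],1],
])

```text
time: 1.43
eef_pos: [470.2, 20.2, 195.4]
tool_rot: [0.68, -0.193, 0.68, 0.194]
wrist_force: [0.9, 0.9, -0.6]
gripper_width: 87.7
```

```bash
python3 - <<'E'
from h import *
st()
deltas([448,289,80],58.2)
E
```

```text
t1.43 tcp [470.2  20.2 195.4] toolx [-0.001  0.    -1.   ] jaw31.74 q [-0.1   0.2   1.81  0.    1.13 -0.66] F [ 0.9  0.9 -0.6] w87.7
turn [-0.294  -0.0003 -0.0004] shift [0.231  0.4804 0.2452]
```

jog_arm([
  [[-0.06,0,0],[0.02,0.07,0.035],1],
  [[-0.12,0,0],[0.04,0.14,0.07],1],
  [[-0.18,0,0],[0.07,0.21,0.105],1],
  [[-0.24,0,0],[0.1,0.28,0.14],1],
  [[-0.294,0,0],[0.14,0.35,0.175],1],
  [[-0.294,0,0],[0.18,0.42,0.21],1],
  [[-0.294,0,0],[0.231,0.48,0.245],0.8],
  [[-0.294,0,0],[0.231,0.48,0.245],0.8],
])

```text
time: 2.1
eef_pos: [447.9, 290.7, 76.9]
tool_rot: [0.617, -0.343, 0.619, 0.344]
wrist_force: [0.1, 0.8, 0.4]
gripper_width: 78.0
```

jog_arm([
  [[0,0,0],[0,0,0],0.8],
  [[0,0,0],[0,0,0],0.8],
  [[0,0,0],[0,0,0],0.8],
  [[0,0,0],[0,0,0],0.8],
  [[0,0,0],[0,0,0],0.8],
  [[0,0,0],[0,0,0],0.8],
  [[0,0,0],[0,0,0],0.8],
  [[0,0,0],[0,0,0],0.8],
])

```text
time: 2.77
eef_pos: [450.4, 286.6, 80.6]
tool_rot: [0.619, -0.342, 0.619, 0.342]
wrist_force: [0.1, -1.4, 0.8]
gripper_width: 70.4
```

```bash
python3 - <<'E'
from h import *
st()
deltas([448,290,30],58.2)
grab("b")
crop("side_b",180,60,310,190,5,"d1")
crop("top_b",150,180,270,290,6,"d2")
E
```

```text
t2.77 tcp [450.4 286.6  80.6] toolx [ 0.001  0.    -1.   ] jaw57.90 q [ 0.44  0.44  1.8   0.    0.9  -0.57] F [ 0.1 -1.4  0.8] w70.4
turn [-0.0033  0.0004  0.0002] shift [0.1012 0.0076 0.0031]
```

View pics/d1.png

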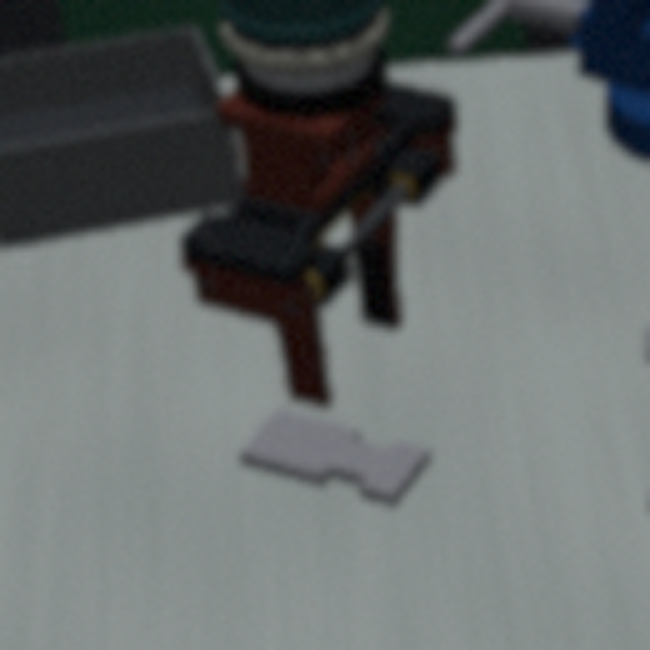

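View pics/d2.png

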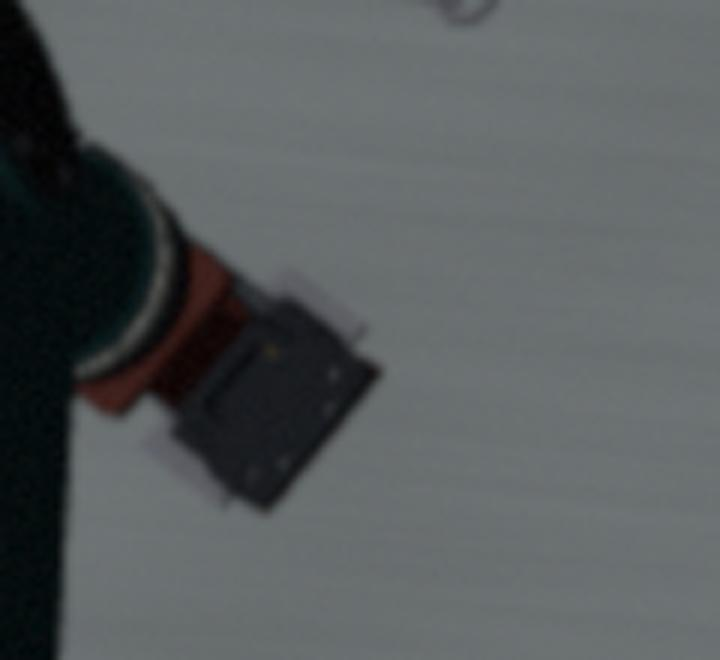

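```bash
python3 - <<'E'
from h import *
s=state();R=rot(s["tool_rot"]).as_matrix();p=s["eef_pos"]
for sg in(1,-1):
  for o in (35.2,48.7):
    for w in (-10,10):
      u,v=proj("side",p+R[:,2]*sg*o+R[:,1]*w); print(sg,o,w,round((u-180+.5)*5-.5),round((v-60+.5)*5-.5))
E
```

```text
1 35.2 -10 394 327
1 35.2 10 363 318
1 48.7 -10 405 314
1 48.7 10 374 305
-1 35.2 -10 332 397
-1 35.2 10 300 388
-1 48.7 -10 320 412
-1 48.7 10 287 402
```

jog_arm([
  [[-0.003,0,0],[0.015,0.0076,0.003],0.8],
  [[-0.003,0,0],[0.03,0.0076,0.003],0.8],
  [[-0.003,0,0],[0.05,0.0076,0.003],0.8],
  [[-0.003,0,0],[0.07,0.0076,0.003],0.8],
  [[-0.003,0,0],[0.09,0.0076,0.003],0.8],
  [[-0.003,0,0],[0.1,0.0076,0.003],0.8],
  [[-0.003,0,0],[0.1,0.0076,0.003],0.8],
  [[-0.003,0,0],[0.1,0.0076,0.003],0.8],
])

```text
time: 3.53
eef_pos: [447.3, 290.1, 29.6]
tool_rot: [0.617, -0.344, 0.618, 0.344]
wrist_force: [-0.2, -0.7, -0.7]
gripper_width: 70.0
```

```bash
python3 - <<'E'
from h import *
st()
deltas([448,290,2],58.2)
grab("c")
crop("side_c",210,100,290,180,8,"e1")
crop("top_c",150,180,270,290,6,"d2")
E
```

```text
t3.53 tcp [447.3 290.1  29.6] toolx [-0.001 -0.    -1.   ] jaw58.21 q [ 0.45  0.52  1.84  0.    0.78 -0.57] F [-0.2 -0.7 -0.7] w70.0
turn [ 0.0001 -0.0007 -0.0005] shift [ 0.0551 -0.0013  0.0007]
```

View pics/e1.png

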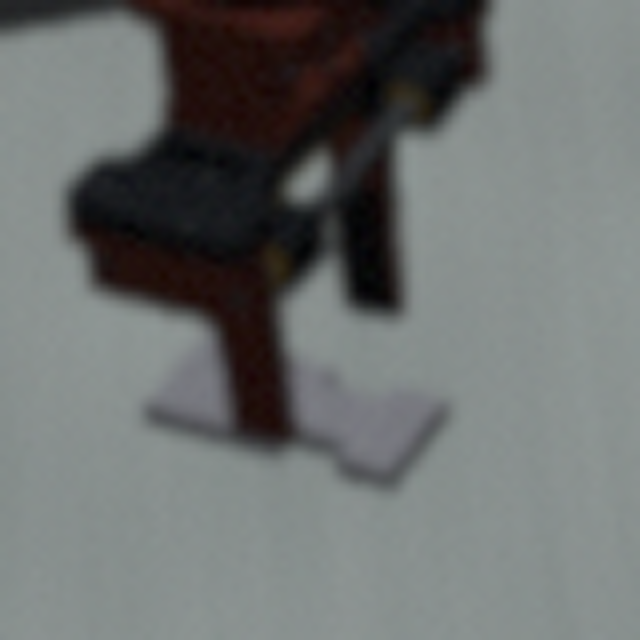

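```bash
python3 - <<'E'
from h import *
s=state();R=rot(s["tool_rot"]).as_matrix();p=s["eef_pos"].copy()
im=cv2.imread("pics/e1.png")
im=np.clip(im*1.8,0,255).astype('u1')
def c(q): u,v=proj("side",q); return int(round((u-210+.5)*8-.5)),int(round((v-100+.5)*8-.5))
for sg in(1,-1):
  for o in (0,42):
    for w in (-10,10):
      a=p+R[:,2]*sg*o+R[:,1]*w
      cv2.circle(im,c(a) if o else (0,0),2,(0,0,255),-1)
# expected plate outline given the tcp as waist (z=8)
P=[(66,23),(12,23),(12,14),(-12,14),(-12,23),(-34,23),(-34,-23),(-12,-23),(-12,-14),(12,-14),(12,-23),(66,-23)]
X=np.array([np.cos(np.radians(148.2)),np.sin(np.radians(148.2)),0]);Y=np.cross([0,0,1],X)
b=np.array([p[0],p[1],8.])
cv2.polylines(im,[np.array([c(b+X*x+Y*y) for x,y in P])],True,(0,255,255),1)
cv2.imwrite("pics/e2.png",im)
im=cv2.imread("pics/c3.png")
def c(q): u,v=proj("top",q); return int(round((u-165+.5)*9-.5)),int(round((v-215+.5)*9-.5))
cv2.polylines(im,[np.array([c(b+X*x+Y*y) for x,y in P])],True,(0,255,255),1)
cv2.imwrite("pics/e3.png",im)
E
```

```text
(no output)
```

View pics/e2.png

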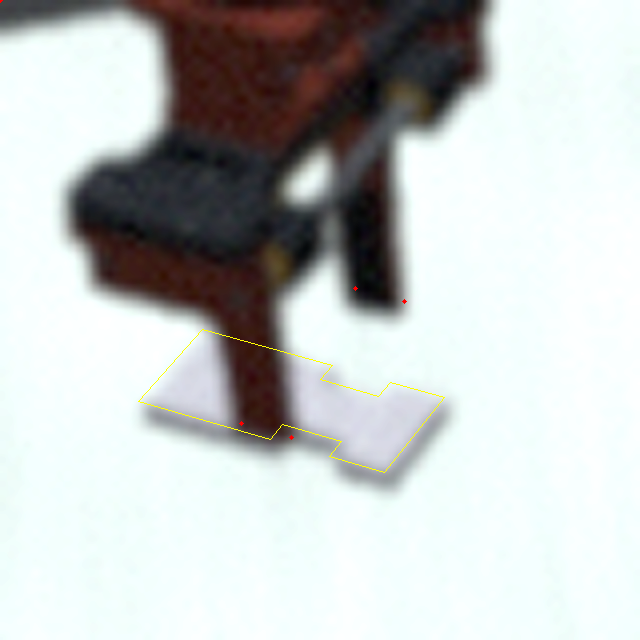

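View pics/e3.png

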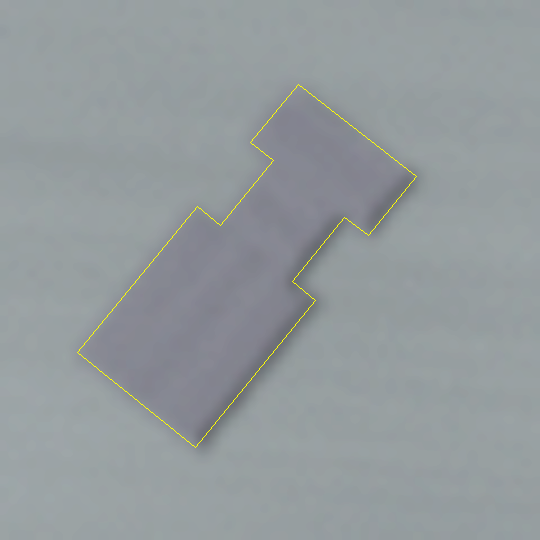

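jog_arm([
  [[0,0,0],[0.01,-0.001,0],0.8],
  [[0,0,0],[0.02,-0.001,0],0.8],
  [[0,0,0],[0.03,-0.001,0],0.7],
  [[0,0,0],[0.038,-0.001,0],0.7],
  [[0,0,0],[0.044,-0.001,0],0.6],
  [[0,0,0],[0.049,-0.001,0],0.6],
  [[0,0,0],[0.054,-0.001,0],0.6],
  [[0,0,0],[0.054,-0.001,0],0.6],
])

```text
time: 4.3
eef_pos: [447.8, 289.9, 2.7]
tool_rot: [0.618, -0.344, 0.618, 0.344]
wrist_force: [0.0, -0.1, -0.1]
gripper_width: 52.6
```

jog_arm([
  [[0,0,0],[0,0,0],0.5],
  [[0,0,0],[0,0,0],0.45],
  [[0,0,0],[0,0,0],0.4],
  [[0,0,0],[0,0,0],0.35],
  [[0,0,0],[0,0,0],0.3],
  [[0,0,0],[0,0,0],0.2],
  [[0,0,0],[0,0,0],0.1],
  [[0,0,0],[0,0,0],0.1],
])

```text
time: 4.97
eef_pos: [448.4, 290.2, 3.4]
tool_rot: [0.618, -0.344, 0.618, 0.344]
wrist_force: [0.5, 0.4, 1.9]
gripper_width: 27.5
```

```bash
python3 - <<'E'
from h import *
st()
E
```

```text
t4.97 tcp [448.4 290.2   3.4] toolx [ 0.001  0.    -1.   ] jaw58.21 q [ 0.44  0.56  1.85  0.    0.72 -0.57] F [0.5 0.4 1.9] w27.5
```

jog_arm([
  [[0,0,0],[0,0,0],0],
  [[0,0,0],[0,0,0],0],
  [[0,0,0],[-0.01,0,0],0],
  [[0,0,0],[-0.025,0,0],0],
  [[0,0,0],[-0.045,0,0],0],
  [[0,0,0],[-0.07,0,0],0],
  [[0,0,0],[-0.095,0,0],0],
  [[0,0,0],[-0.11,0,0],0],
])

```text
time: 5.63
eef_pos: [448.6, 290.2, 60.1]
tool_rot: [0.618, -0.344, 0.617, 0.344]
wrist_force: [0.2, 0.2, -1.1]
gripper_width: 27.7
```

```bash
python3 - <<'E'
from h import *
st()
grab("d")
crop("side_d",200,70,290,170,6,"f1")
deltas([579,-33.5,60],78.1)
E
```

```text
t5.63 tcp [448.6 290.2  60.1] toolx [ 0.001  0.001 -1.   ] jaw58.21 q [ 0.44  0.47  1.82  0.    0.85 -0.57] F [ 0.2  0.2 -1.1] w27.7
turn [-0.221   0.0015  0.0013] shift [-2.000e-04 -5.622e-01 -4.141e-01]
```

View pics/f1.png

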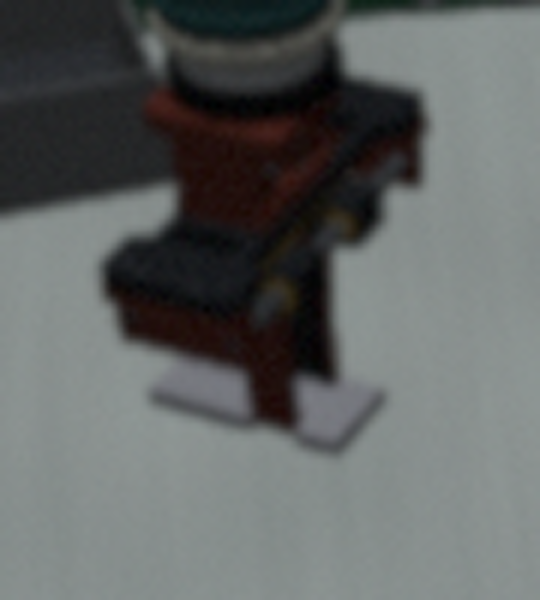

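jog_arm([
  [[-0.02,0,0],[0,-0.03,-0.02],0],
  [[-0.04,0,0],[0,-0.07,-0.05],0],
  [[-0.07,0,0],[0,-0.12,-0.09],0],
  [[-0.1,0,0],[0,-0.18,-0.13],0],
  [[-0.13,0,0],[0,-0.24,-0.18],0],
  [[-0.16,0,0],[0,-0.3,-0.22],0],
  [[-0.19,0,0],[0,-0.34,-0.25],0],
  [[-0.22,0,0],[0,-0.37,-0.273],0],
])

```text
time: 6.4
eef_pos: [534.2, 74.0, 57.8]
tool_rot: [0.549, -0.445, 0.549, 0.445]
wrist_force: [-0.2, -0.4, -1.9]
gripper_width: 27.5
```

```bash
python3 - <<'E'
from h import *
st()
deltas([579,-33.5,40],78.1)
E
```

```text
t6.40 tcp [534.2  74.   57.8] toolx [ 0. -0. -1.] jaw78.05 q [ 0.01  0.48  1.81 -0.    0.85 -1.35] F [-0.2 -0.4 -1.9] w27.5
turn [-0.0006 -0.0002  0.    ] shift [ 0.0357 -0.1323 -0.1918]
```

jog_arm([
  [[0,0,0],[0,-0.025,-0.035],0],
  [[0,0,0],[0,-0.05,-0.075],0],
  [[0,0,0],[0.01,-0.08,-0.115],0],
  [[0,0,0],[0.02,-0.105,-0.15],0],
  [[0,0,0],[0.03,-0.125,-0.18],0],
  [[0,0,0],[0.036,-0.132,-0.192],0],
  [[0,0,0],[0.036,-0.132,-0.192],0],
  [[0,0,0],[0.036,-0.132,-0.192],0],
])

```text
time: 7.07
eef_pos: [577.1, -30.7, 39.6]
tool_rot: [0.549, -0.444, 0.55, 0.445]
wrist_force: [0.2, 1.0, -0.6]
gripper_width: 27.4
```

```bash
python3 - <<'E'
from h import *
st()
deltas([579,-33.5,12],78.1)
grab("e")
crop("side_e",230,150,350,270,5,"g1")
crop("top_e",255,140,365,270,5,"g2")
E
```

```text
t7.07 tcp [577.1 -30.7  39.6] toolx [-0.002  0.001 -1.   ] jaw77.96 q [-0.17  0.55  1.73  0.    0.86 -1.53] F [ 0.2  1.  -0.6] w27.4
turn [-0.0015  0.0002 -0.0012] shift [ 0.0553 -0.0051 -0.0047]
```

View pics/g1.png

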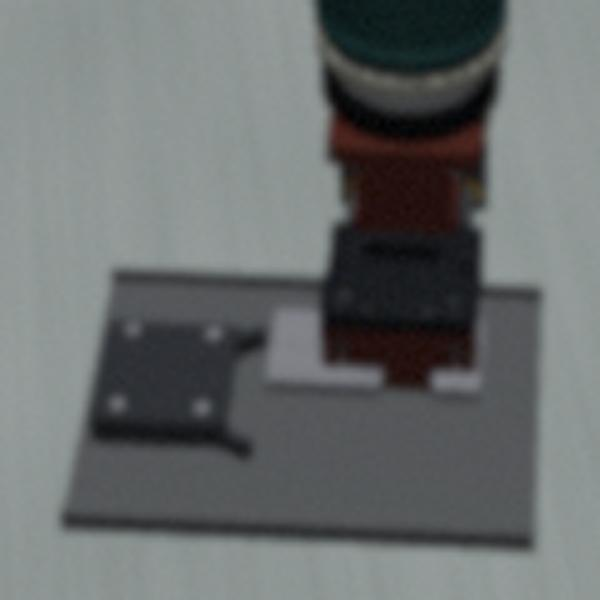

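View pics/g2.png

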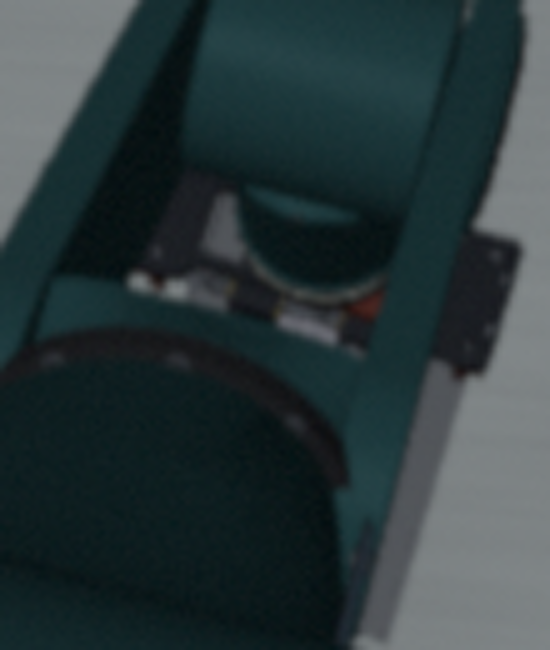

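jog_arm([
  [[0,0,0],[0.01,-0.005,-0.005],0],
  [[0,0,0],[0.02,-0.005,-0.005],0],
  [[0,0,0],[0.03,-0.005,-0.005],0],
  [[0,0,0],[0.04,-0.005,-0.005],0],
  [[0,0,0],[0.05,-0.005,-0.005],0],
  [[0,0,0],[0.054,-0.005,-0.005],0],
  [[0,0,0],[0.054,-0.005,-0.005],0],
  [[0,0,0],[0.054,-0.005,-0.005],0],
])

```text
time: 7.83
eef_pos: [579.8, -34.0, 12.9]
tool_rot: [0.549, -0.445, 0.55, 0.445]
wrist_force: [1.0, 0.0, -1.4]
gripper_width: 27.4
```

```bash
python3 - <<'E'
from h import *
st()
deltas([579,-33.5,9.5],78.1)
grab("f")
crop("side_f",230,190,350,270,6,"g1")
E
```

```text
t7.83 tcp [579.8 -34.   12.9] toolx [-0.001  0.    -1.   ] jaw78.01 q [-0.18  0.59  1.74  0.    0.81 -1.54] F [ 1.   0.  -1.4] w27.4
turn [-0.001   0.     -0.0004] shift [0.0068 0.0018 0.0007]
```

View pics/g1.png

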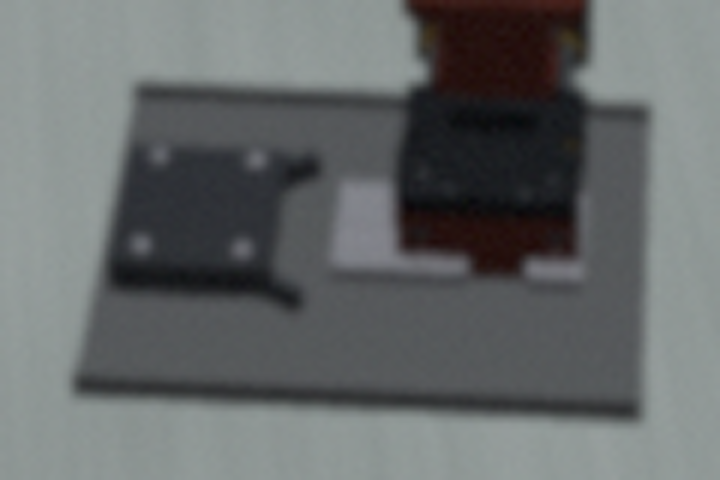

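```bash
cat >> h.py <<'E'
M=np.array([492.8,-15.4]); U=np.array([-.9785,.2062]); V_=np.array([-.2062,-.9785])
def tr(p): d=np.array(p[:2])-M; return round(35+d@U,1),round(d@V_,1)
E
python3 - <<'E'
from h import *
for x,y,z in [(345,179,17.5),(331,268,17.5),(470,270,17.5),(590,278,17.5),(285,150,24),(272,265,24),(258,157,24),(241,247,24),(159,153,24),(140,243,24)]:
    p=atz("side",(x+.5)/6-.5+230,(y+.5)/6-.5+190,z); print(p.round(1),tr(p))
print(tr([579.8,-34]),tr([579,-33.5]))
for h in [(178,322),(290,352),(258,475),(140,440)]: print(tr(atz("top",(h[0]+.5)/5-.5+265,(h[1]+.5)/5-.5+165,24)))
E
```

```text
[5.21e+02 4.00e-01 1.75e+01] (np.float64(10.7), np.float64(-21.3))
[510.2 -46.1  17.5] (np.float64(11.6), np.float64(26.4))
[564.4 -55.3  17.5] (np.float64(-43.3), np.float64(24.3))
[610.7 -66.4  17.5] (np.float64(-90.8), np.float64(25.6))
[498.2  14.   24. ] (np.float64(35.8), np.float64(-29.9))
[487.2 -46.6  24. ] (np.float64(34.0), np.float64(31.7))
[486.9  11.8  24. ] (np.float64(46.4), np.float64(-25.4))
[476.  -35.5  24. ] (np.float64(47.3), np.float64(23.1))
[447.3  20.   24. ] (np.float64(86.8), np.float64(-25.2))
[436.8 -27.5  24. ] (np.float64(87.3), np.float64(23.4))
(np.float64(-54.0), np.float64(0.3)) (np.float64(-53.1), np.float64(-0.1))
(np.float64(36.1), np.float64(-30.5))
(np.float64(33.9), np.float64(30.8))
(np.float64(100.3), np.float64(33.7))
(np.float64(101.1), np.float64(-30.6))
```

jog_arm([
  [[0,0,0],[0.001,0,0.002],0],
  [[0,0,0],[0.002,0,0.002],0],
  [[0,0,0],[0.003,0,0.002],0],
  [[0,0,0],[0.004,0,0.002],0],
  [[0,0,0],[0.005,0,0.002],0],
  [[0,0,0],[0.005,0,0.002],0],
  [[0,0,0],[0.005,0,0.002],0],
  [[0,0,0],[0.005,0,0.002],0],
])

```text
time: 8.6
eef_pos: [580.2, -33.1, 10.7]
tool_rot: [0.549, -0.445, 0.549, 0.445]
wrist_force: [0.4, -0.2, -1.2]
gripper_width: 27.6
```

```bash
cat >> h.py <<'E'
def st2():
    s=state(); F=s["wrist_force"]; print("t%.2f tray x,y"%s["time"],tr(s["eef_pos"]),"z%.1f"%s["eef_pos"][2],"Fx_tray %.1f Fy %.1f Fz %.1f"%(F[:2]@U,F[:2]@V_,F[2]),"w%.1f"%s["gripper_width"])
E
python3 - <<'E'
from h import *
st2()
E
```

```text
t8.60 tray x,y (np.float64(-54.1), np.float64(-0.7)) z10.7 Fx_tray -0.4 Fy 0.1 Fz -1.2 w27.6
```

jog_arm([
  [[0,0,0],[0.0005,0,0],0],
  [[0,0,0],[0.001,0,0],0],
  [[0,0,0],[0.0015,0,0],0],
  [[0,0,0],[0.002,0,0],0],
  [[0,0,0],[0.0025,0,0],0],
  [[0,0,0],[0.003,0,0],0],
  [[0,0,0],[0.003,0,0],0],
  [[0,0,0],[0.003,0,0],0],
])

```text
time: 9.27
eef_pos: [580.2, -33.0, 9.4]
tool_rot: [0.55, -0.445, 0.549, 0.445]
wrist_force: [-1.8, -0.4, 3.7]
gripper_width: 27.4
```

```bash
python3 - <<'E'
from h import *
st2()
E
```

```text
t9.27 tray x,y (np.float64(-54.1), np.float64(-0.7)) z9.4 Fx_tray 1.7 Fy 0.7 Fz 3.7 w27.4
```

jog_arm([
  [[0,0,0],[-0.0008,0.002,0],0],
  [[0,0,0],[-0.0008,0.006,0],0],
  [[0,0,0],[-0.0008,0.012,0],0],
  [[0,0,0],[-0.0008,0.018,0],0],
  [[0,0,0],[-0.0008,0.024,0],0],
  [[0,0,0],[-0.0008,0.03,0],0],
  [[0,0,0],[-0.0008,0.034,0],0],
  [[0,0,0],[-0.0008,0.036,0],0],
])

```text
time: 9.93
eef_pos: [561.9, -29.2, 9.5]
tool_rot: [0.549, -0.445, 0.55, 0.445]
wrist_force: [-0.6, 1.2, -0.8]
gripper_width: 27.5
```

```bash
python3 - <<'E'
from h import *
st2()
E
```

```text
t9.93 tray x,y (np.float64(-35.5), np.float64(-0.8)) z9.5 Fx_tray 0.9 Fy -1.1 Fz -0.8 w27.5
```

jog_arm([
  [[0,0,0],[0,0.002,0],0],
  [[0,0,0],[0,0.004,0],0],
  [[0,0,0],[0,0.007,0],0],
  [[0,0,0],[0,0.01,0],0],
  [[0,0,0],[0,0.013,0],0],
  [[0,0,0],[0,0.016,0],0],
  [[0,0,0],[0,0.018,0],0],
  [[0,0,0],[0,0.018,0],0],
])

```text
time: 10.6
eef_pos: [553.4, -27.4, 9.5]
tool_rot: [0.549, -0.445, 0.55, 0.445]
wrist_force: [0.0, 0.9, -1.4]
gripper_width: 27.5
```

```bash
python3 - <<'E'
from h import *
st2()
grab("g")
crop("side_g",230,190,350,270,6,"g3")
E
```

```text
t10.60 tray x,y (np.float64(-26.8), np.float64(-0.8)) z9.5 Fx_tray 0.1 Fy -0.8 Fz -1.4 w27.5
```

View pics/g3.png

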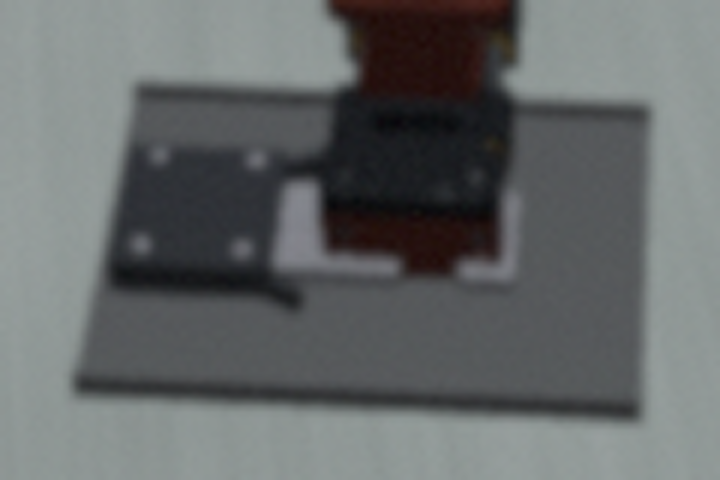

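jog_arm([
  [[0,0,0],[0,0.002,0],0],
  [[0,0,0],[0,0.004,0],0],
  [[0,0,0],[0,0.007,0],0],
  [[0,0,0],[0,0.01,0],0],
  [[0,0,0],[0,0.013,0],0],
  [[0,0,0],[0,0.016,0],0],
  [[0,0,0],[0,0.018,0],0],
  [[0,0,0],[0,0.018,0],0],
])

```text
time: 11.37
eef_pos: [544.6, -25.5, 9.5]
tool_rot: [0.549, -0.445, 0.55, 0.445]
wrist_force: [-0.5, -0.3, -1.6]
gripper_width: 27.6
```

```bash
python3 - <<'E'
from h import *
st2()
E
```

```text
t11.37 tray x,y (np.float64(-17.7), np.float64(-0.8)) z9.5 Fx_tray 0.4 Fy 0.4 Fz -1.6 w27.6
```

jog_arm([
  [[0,0,0],[0,0.0006,0],0],
  [[0,0,0],[0,0.0012,0],0],
  [[0,0,0],[0,0.0018,0],0],
  [[0,0,0],[0,0.0024,0],0],
  [[0,0,0],[0,0.003,0],0],
  [[0,0,0],[0,0.0036,0],0],
  [[0,0,0],[0,0.0042,0],0],
  [[0,0,0],[0,0.0048,0],0],
])

```text
time: 12.03
eef_pos: [542.6, -25.1, 9.6]
tool_rot: [0.55, -0.445, 0.549, 0.445]
wrist_force: [-0.0, 0.4, -1.0]
gripper_width: 27.6
```

```bash
python3 - <<'E'
from h import *
st2()
E
```

```text
t12.03 tray x,y (np.float64(-15.7), np.float64(-0.8)) z9.6 Fx_tray 0.1 Fy -0.3 Fz -1.0 w27.6
```

jog_arm([
  [[0,0,0],[0,0.0006,0],0],
  [[0,0,0],[0,0.0012,0],0],
  [[0,0,0],[0,0.0018,0],0],
  [[0,0,0],[0,0.0024,0],0],
  [[0,0,0],[0,0.003,0],0],
  [[0,0,0],[0,0.0036,0],0],
  [[0,0,0],[0,0.0042,0],0],
  [[0,0,0],[0,0.0048,0],0],
])

```text
time: 12.7
eef_pos: [540.2, -24.6, 9.6]
tool_rot: [0.549, -0.445, 0.549, 0.445]
wrist_force: [-0.1, -0.5, -1.7]
gripper_width: 27.6
```

jog_arm([
  [[0,0,0],[0,0.0006,0],0],
  [[0,0,0],[0,0.0012,0],0],
  [[0,0,0],[0,0.0018,0],0],
  [[0,0,0],[0,0.0024,0],0],
  [[0,0,0],[0,0.003,0],0],
  [[0,0,0],[0,0.0036,0],0],
  [[0,0,0],[0,0.0042,0],0],
  [[0,0,0],[0,0.0048,0],0],
])

```text
time: 13.37
eef_pos: [537.9, -24.1, 9.6]
tool_rot: [0.55, -0.445, 0.549, 0.445]
wrist_force: [0.6, -0.6, -1.9]
gripper_width: 27.7
```

jog_arm([
  [[0,0,0],[0,0.0006,0],0],
  [[0,0,0],[0,0.0012,0],0],
  [[0,0,0],[0,0.0018,0],0],
  [[0,0,0],[0,0.0024,0],0],
  [[0,0,0],[0,0.003,0],0],
  [[0,0,0],[0,0.0036,0],0],
  [[0,0,0],[0,0.0042,0],0],
  [[0,0,0],[0,0.0048,0],0],
])

```text
time: 14.03
eef_pos: [535.5, -23.6, 9.6]
tool_rot: [0.549, -0.445, 0.549, 0.445]
wrist_force: [-0.3, 0.1, -1.8]
gripper_width: 27.4
```

jog_arm([
  [[0,0,0],[0,0.0006,0],0],
  [[0,0,0],[0,0.0012,0],0],
  [[0,0,0],[0,0.0018,0],0],
  [[0,0,0],[0,0.0024,0],0],
  [[0,0,0],[0,0.003,0],0],
  [[0,0,0],[0,0.0036,0],0],
  [[0,0,0],[0,0.0042,0],0],
  [[0,0,0],[0,0.0048,0],0],
])

```text
time: 14.7
eef_pos: [533.2, -23.1, 9.6]
tool_rot: [0.549, -0.445, 0.549, 0.445]
wrist_force: [0.4, 0.2, -0.7]
gripper_width: 27.5
```

jog_arm([
  [[0,0,0],[0,0.0006,0],0],
  [[0,0,0],[0,0.0012,0],0],
  [[0,0,0],[0,0.0018,0],0],
  [[0,0,0],[0,0.0024,0],0],
  [[0,0,0],[0,0.003,0],0],
  [[0,0,0],[0,0.0036,0],0],
  [[0,0,0],[0,0.0042,0],0],
  [[0,0,0],[0,0.0048,0],0],
])

```text
time: 15.37
eef_pos: [530.9, -22.6, 9.6]
tool_rot: [0.549, -0.445, 0.549, 0.445]
wrist_force: [0.0, -0.1, -1.4]
gripper_width: 27.3
```

jog_arm([
  [[0,0,0],[0,0.0006,0],0],
  [[0,0,0],[0,0.0012,0],0],
  [[0,0,0],[0,0.0018,0],0],
  [[0,0,0],[0,0.0024,0],0],
  [[0,0,0],[0,0.003,0],0],
  [[0,0,0],[0,0.0036,0],0],
  [[0,0,0],[0,0.0042,0],0],
  [[0,0,0],[0,0.0048,0],0],
])

```text
time: 16.03
eef_pos: [528.5, -22.1, 9.6]
tool_rot: [0.549, -0.445, 0.549, 0.445]
wrist_force: [-0.2, 0.2, -2.3]
gripper_width: 27.3
```

jog_arm([
  [[0,0,0],[0,0.0006,0],0],
  [[0,0,0],[0,0.0012,0],0],
  [[0,0,0],[0,0.0018,0],0],
  [[0,0,0],[0,0.0024,0],0],
  [[0,0,0],[0,0.003,0],0],
  [[0,0,0],[0,0.0036,0],0],
  [[0,0,0],[0,0.0042,0],0],
  [[0,0,0],[0,0.0048,0],0],
])

```text
time: 16.7
eef_pos: [526.2, -21.6, 9.6]
tool_rot: [0.549, -0.445, 0.549, 0.445]
wrist_force: [0.5, -0.4, -0.9]
gripper_width: 27.3
```

jog_arm([
  [[0,0,0],[0,0.0006,0],0],
  [[0,0,0],[0,0.0012,0],0],
  [[0,0,0],[0,0.0018,0],0],
  [[0,0,0],[0,0.0024,0],0],
  [[0,0,0],[0,0.003,0],0],
  [[0,0,0],[0,0.0036,0],0],
  [[0,0,0],[0,0.0042,0],0],
  [[0,0,0],[0,0.0048,0],0],
])

```text
time: 17.37
eef_pos: [523.9, -21.1, 9.6]
tool_rot: [0.55, -0.445, 0.549, 0.445]
wrist_force: [0.2, 0.2, -1.8]
gripper_width: 27.3
```

jog_arm([
  [[0,0,0],[0,0.0006,0],0],
  [[0,0,0],[0,0.0012,0],0],
  [[0,0,0],[0,0.0018,0],0],
  [[0,0,0],[0,0.0024,0],0],
  [[0,0,0],[0,0.003,0],0],
  [[0,0,0],[0,0.0036,0],0],
  [[0,0,0],[0,0.0042,0],0],
  [[0,0,0],[0,0.0048,0],0],
])

```text
time: 18.03
eef_pos: [523.7, -21.0, 10.1]
tool_rot: [0.55, -0.446, 0.549, 0.444]
wrist_force: [5.5, -0.6, -1.6]
gripper_width: 27.6
```

jog_arm([
  [[0,0,0],[0,-0.002,0],0],
  [[0,0,0],[0,-0.0032,0],0],
  [[0,0,0],[0,-0.0032,0],0],
  [[0,0,0],[0,-0.0032,0],0],
  [[0,0,0],[0,-0.0032,0],0.4],
  [[0,0,0],[0,-0.0032,0],0.45],
  [[0,0,0],[0,-0.0032,0],0.45],
  [[0,0,0],[0,-0.0032,0],0.45],
])

```text
time: 18.7
eef_pos: [522.8, -21.0, 9.6]
tool_rot: [0.549, -0.445, 0.55, 0.445]
wrist_force: [3.4, -1.4, 0.3]
gripper_width: 39.1
```

```bash
python3 - <<'E'
from h import *
st2(); st()
E
```

```text
t18.70 tray x,y (np.float64(4.5), np.float64(-0.7)) z9.6 Fx_tray -3.6 Fy 0.7 Fz 0.3 w39.1
t18.70 tcp [522.8 -21.    9.6] toolx [-0. -0. -1.] jaw78.02 q [-0.17  0.54  1.87 -0.    0.73 -1.53] F [ 3.4 -1.4  0.3] w39.1
```

jog_arm([
  [[0,0,0],[0,0,0],0.45],
  [[0,0,0],[0,0,0],0.45],
  [[0,0,0],[0,0,0],0.45],
  [[0,0,0],[0,0,0],0.45],
  [[0,0,0],[0,0,0],0.45],
  [[0,0,0],[0,0,0],0.45],
  [[0,0,0],[0,0,0],0.45],
  [[0,0,0],[0,0,0],0.45],
])

```text
time: 19.37
eef_pos: [522.9, -20.8, 9.5]
tool_rot: [0.549, -0.445, 0.55, 0.445]
wrist_force: [1.8, -1.8, 0.6]
gripper_width: 39.3
```

```bash
python3 - <<'E'
from h import *
st2()
grab("h")
crop("side_h",230,190,350,270,6,"g4")
E
```

```text
t19.37 tray x,y (np.float64(4.5), np.float64(-0.9)) z9.5 Fx_tray -2.1 Fy 1.3 Fz 0.6 w39.3
```

View pics/g4.png

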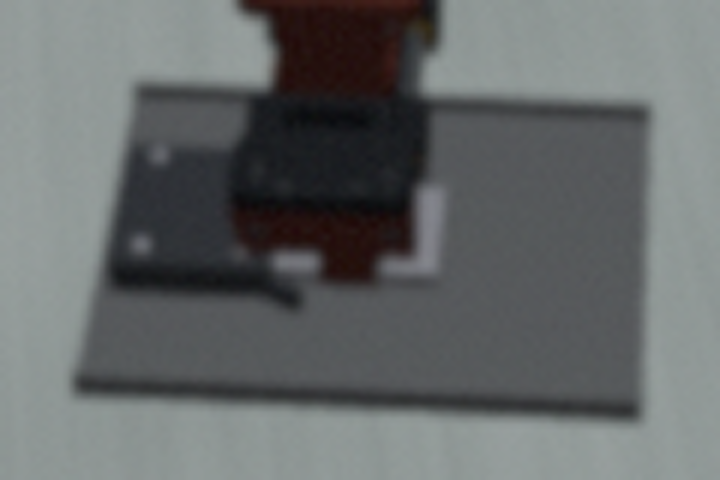

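jog_arm([
  [[0,0,0],[0,-0.001,0],0.45],
  [[0,0,0],[0,-0.002,0],0.45],
  [[0,0,0],[0,-0.002,0],0.45],
  [[0,0,0],[-0.004,-0.002,0],0.45],
  [[0,0,0],[-0.01,-0.002,0],0.45],
  [[0,0,0],[-0.018,-0.002,0],0.45],
  [[0,0,0],[-0.03,-0.002,0],0.45],
  [[0,0,0],[-0.05,-0.002,0],0.45],
])

```text
time: 20.13
eef_pos: [523.2, -21.0, 34.7]
tool_rot: [0.549, -0.445, 0.55, 0.446]
wrist_force: [0.2, 0.8, -0.1]
gripper_width: 39.4
```

```bash
python3 - <<'E'
from h import *
st2()
E
```

```text
t20.13 tray x,y (np.float64(4.1), np.float64(-0.8)) z34.7 Fx_tray -0.0 Fy -0.8 Fz -0.1 w39.4
```

```bash
python3 - <<'E'
from h import *
deltas([480,-190,110],57)
deltas([434,-315,110],57)
E
```

```text
turn [ 2.335e-01 -2.000e-04 -1.100e-03] shift [-0.1506  0.0146 -0.3486]
turn [ 2.335e-01 -2.000e-04 -1.100e-03] shift [-0.1505  0.0527 -0.6123]
```

jog_arm([
  [[0,0,0],[-0.04,0,0],0.45],
  [[0,0,0],[-0.08,0,-0.03],0.45],
  [[0.06,0,0],[-0.12,0,-0.08],0.45],
  [[0.12,0,0],[-0.15,0.005,-0.15],0.45],
  [[0.18,0,0],[-0.15,0.01,-0.22],0.45],
  [[0.23,0,0],[-0.15,0.02,-0.29],0.45],
  [[0.23,0,0],[-0.15,0.03,-0.36],0.45],
  [[0.23,0,0],[-0.15,0.034,-0.41],0.45],
])

```text
time: 20.8
eef_pos: [463.8, -220.5, 110.8]
tool_rot: [0.621, -0.339, 0.621, 0.338]
wrist_force: [-0.8, -0.4, 0.4]
gripper_width: 39.4
```

```bash
python3 - <<'E'
from h import *
st()
grab("i")
crop("side_i",235,190,345,265,7,"h1")
crop("top_i",265,165,365,275,5,"h2")
crop("top_i",360,225,490,300,6,"h3")
for c in "123":
    f=f"pics/h{c}.png"; im=cv2.imread(f); cv2.imwrite(f,np.clip(im*1.6,0,255).astype('u1'))
E
```

```text
t20.80 tcp [ 463.8 -220.5  110.8] toolx [ 0.001 -0.001 -1.   ] jaw57.25 q [-0.58  0.37  1.82 -0.    0.95 -1.58] F [-0.8 -0.4  0.4] w39.4
```

View pics/h1.png

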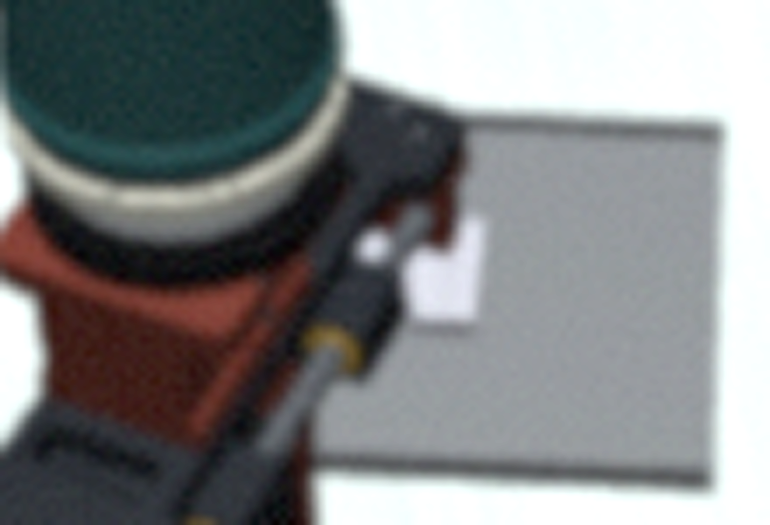

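View pics/h2.png

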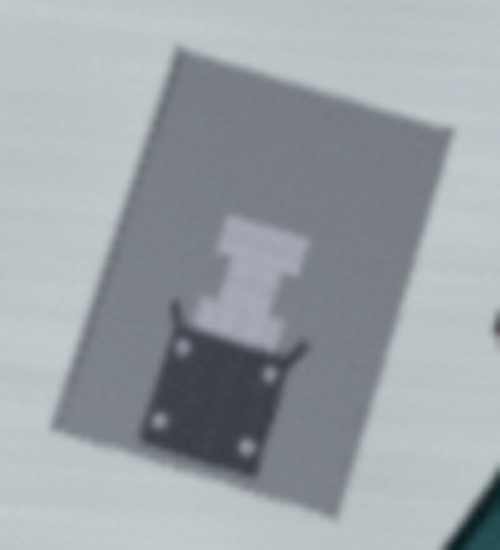

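View pics/h3.png

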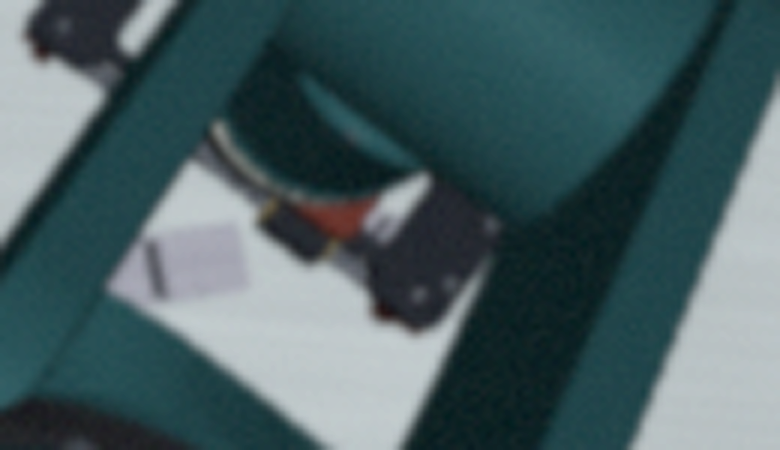

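```bash
python3 - <<'E'
from h import *
P=[(66,23),(12,23),(12,14),(-12,14),(-12,23),(-34,23),(-34,-23),(-12,-23),(-12,-14),(12,-14),(12,-23),(66,-23)]
im=cv2.imread("pics/h2.png")
def c(q): u,v=proj("top",q); return int(round((u-265+.5)*5-.5)),int(round((v-165+.5)*5-.5))
for x,y in [(228,213),(312,238)]:
    p=atz("top",(x+.5)/5-.5+265,(y+.5)/5-.5+165,14); print(p,tr(p))
th=np.radians(168.1);X=np.array([np.cos(th),np.sin(th),0]);Y=np.cross([0,0,1],X)
b=np.array([523.2,-21,14])
cv2.polylines(im,[np.array([c(b+X*x+Y*y) for x,y in P])],True,(0,255,255),1)
cv2.imwrite("pics/h4.png",cv2.resize(im[180:380,120:340],None,fx=2.5,fy=2.5))
# clamp
def cl(im,c,b,th):
    X=np.array([np.cos(th),np.sin(th),0]);Y=np.cross([0,0,1],X)
    def box(hx,hy,z,col): cv2.polylines(im,[np.array([c(b+X*x+Y*y+np.array([0,0,z])) for x,y in [(hx,hy),(-hx,hy),(-hx,-hy),(hx,-hy)]])],True,col,1)
    box(11,23,12,(0,255,255)); box(9,8,40,(0,0,255)); box(9,8,12,(255,0,0))
a=cv2.imread("pics/c1.png"); cl(a,lambda q:[int(round((k-o+.5)*6-.5)) for k,o in zip(proj("top",q),(360,245))],np.array([433.7,-315.3,0]),np.radians(-33))
cv2.imwrite("pics/h5.png",cv2.resize(a[40:220,280:480],None,fx=3,fy=3))
a=cv2.imread("pics/c4.png"); cl(a,lambda q:[int(round((k-o+.5)*5-.5)) for k,o in zip(proj("side",q),(220,280))],np.array([433.7,-315.3,0]),np.radians(-33))
cv2.imwrite("pics/h6.png",cv2.resize(a[240:440,120:300],None,fx=3,fy=3))
E
```

```text
[560.73511045  -5.63564872  14.        ] (np.float64(-29.5), np.float64(-23.6))
[551.18632879 -51.9990668   14.        ] (np.float64(-29.7), np.float64(23.8))
```

View pics/h4.png

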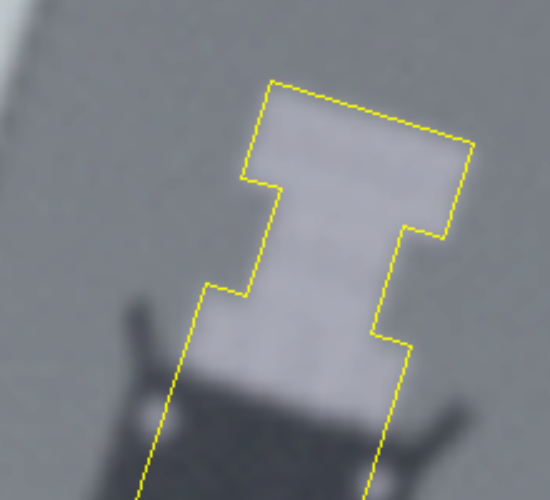

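View pics/h5.png

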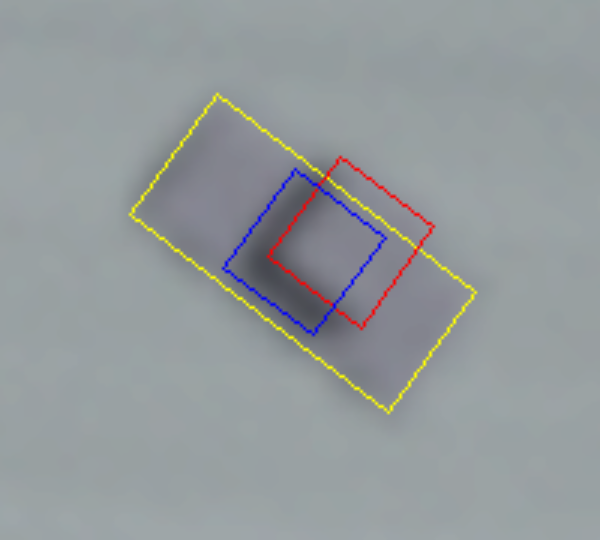

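View pics/h6.png

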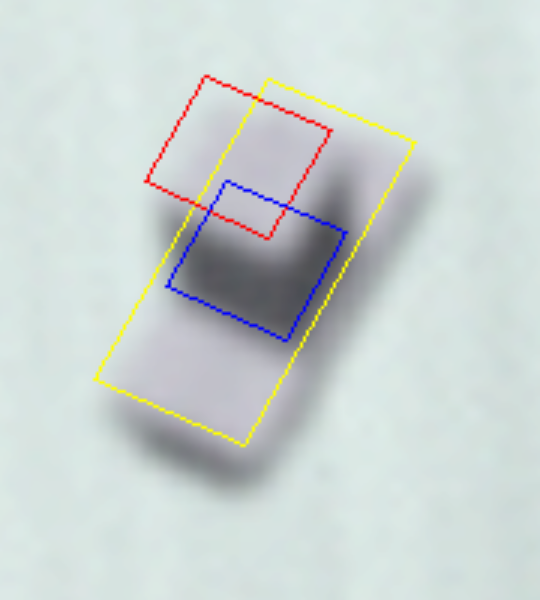

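```bash
python3 - <<'E'
from h import *
st(); deltas([434.3,-315.7,60],57)
E
```

```text
t20.90 tcp [ 464.4 -221.7  110.8] toolx [ 0.001 -0.002 -1.   ] jaw57.10 q [-0.58  0.37  1.82 -0.    0.95 -1.57] F [-0.3  0.3  0.7] w39.4
turn [ 0.0011 -0.0006  0.0015] shift [ 0.1018 -0.0513 -0.1904]
```

jog_arm([
  [[0,0,0],[0.005,-0.008,-0.03],0.45],
  [[0,0,0],[0.015,-0.02,-0.075],0.45],
  [[0,0,0],[0.035,-0.033,-0.12],0.45],
  [[0,0,0],[0.06,-0.043,-0.16],0.45],
  [[0,0,0],[0.08,-0.049,-0.18],0.45],
  [[0,0,0],[0.1,-0.051,-0.19],0.45],
  [[0,0,0],[0.1,-0.051,-0.19],0.45],
  [[0,0,0],[0.1,-0.051,-0.19],0.45],
])

```text
time: 21.57
eef_pos: [434.6, -310.5, 59.0]
tool_rot: [0.62, -0.338, 0.621, 0.34]
wrist_force: [0.9, 0.5, 0.3]
gripper_width: 39.3
```

```bash
python3 - <<'E'
from h import *
st(); deltas([434.3,-315.7,15],57)
grab("j")
crop("side_j",200,270,320,390,5,"i1")
f="pics/i1.png"; im=cv2.imread(f); cv2.imwrite(f,np.clip(im*1.6,0,255).astype('u1'))
E
```

```text
t21.57 tcp [ 434.6 -310.5   59. ] toolx [-0.001  0.002 -1.   ] jaw57.30 q [-0.75  0.47  1.82  0.    0.85 -1.75] F [0.9 0.5 0.3] w39.3
turn [ 0.0034  0.0006 -0.0014] shift [ 0.0881 -0.0053 -0.0092]
```

View pics/i1.png

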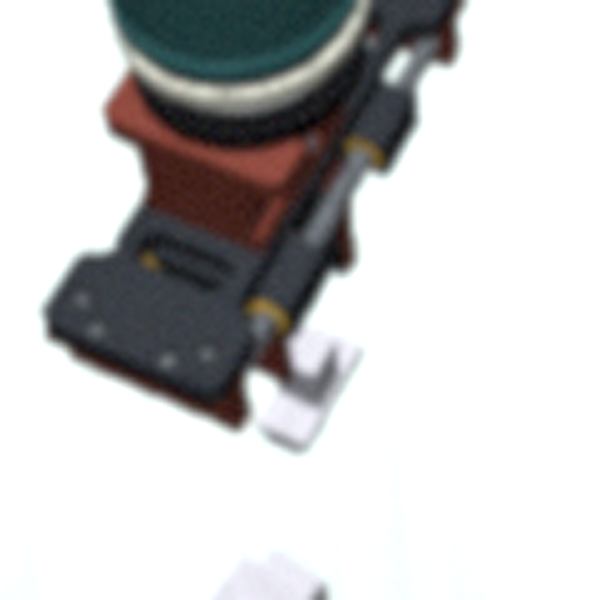

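```bash
python3 - <<'E'
from h import *
st(); deltas([434.3,-315.7,15],57)
E
```

```text
t21.67 tcp [ 435.3 -310.8   59.8] toolx [-0.     0.001 -1.   ] jaw57.36 q [-0.75  0.47  1.82  0.    0.85 -1.75] F [0.5 0.5 0.8] w39.4
turn [ 0.004   0.0003 -0.0002] shift [ 0.0896 -0.0036 -0.0094]
```

jog_arm([
  [[0.004,0,0],[0,-0.0036,-0.0094],0.45],
  [[0.004,0,0],[0.01,-0.0036,-0.0094],0.45],
  [[0.004,0,0],[0.02,-0.0036,-0.0094],0.45],
  [[0.004,0,0],[0.03,-0.0036,-0.0094],0.45],
  [[0.004,0,0],[0.036,-0.0036,-0.0094],0.45],
  [[0.004,0,0],[0.036,-0.0036,-0.0094],0.45],
  [[0.004,0,0],[0.036,-0.0036,-0.0094],0.45],
  [[0.004,0,0],[0.036,-0.0036,-0.0094],0.45],
])

```text
time: 22.33
eef_pos: [434.0, -316.8, 41.5]
tool_rot: [0.622, -0.337, 0.622, 0.337]
wrist_force: [0.0, 0.0, 0.4]
gripper_width: 39.8
```

```bash
python3 - <<'E'
from h import *
st(); deltas([434.3,-315.7,15],57)
grab("k")
crop("side_k",200,290,320,390,6,"i2")
f="pics/i2.png"; im=cv2.imread(f); cv2.imwrite(f,np.clip(im*1.4,0,255).astype('u1'))
E
```

```text
t22.33 tcp [ 434.  -316.8   41.5] toolx [-0.  0. -1.] jaw56.95 q [-0.76  0.5   1.82  0.    0.81 -1.75] F [0.  0.  0.4] w39.8
turn [-0.0005  0.0001 -0.0001] shift [0.053  0.0006 0.0022]
```

View pics/i2.png

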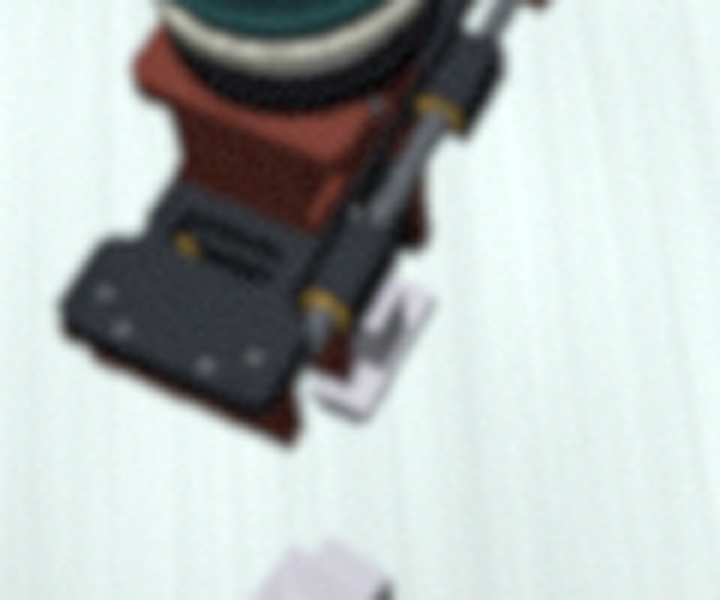

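jog_arm([
  [[0,0,0],[0.01,0.0006,0.002],0.45],
  [[0,0,0],[0.02,0.0006,0.002],0.45],
  [[0,0,0],[0.03,0.0006,0.002],0.45],
  [[0,0,0],[0.038,0.0006,0.002],0.45],
  [[0,0,0],[0.044,0.0006,0.002],0.45],
  [[0,0,0],[0.048,0.0006,0.002],0.45],
  [[0,0,0],[0.051,0.0006,0.002],0.45],
  [[0,0,0],[0.051,0.0006,0.002],0.45],
])

```text
time: 23.1
eef_pos: [434.1, -315.6, 15.7]
tool_rot: [0.622, -0.337, 0.622, 0.337]
wrist_force: [0.6, 0.1, -0.3]
gripper_width: 39.2
```

jog_arm([
  [[0,0,0],[0,0,0],0.4],
  [[0,0,0],[0,0,0],0.35],
  [[0,0,0],[0,0,0],0.3],
  [[0,0,0],[0,0,0],0.25],
  [[0,0,0],[0,0,0],0.2],
  [[0,0,0],[0,0,0],0.15],
  [[0,0,0],[0,0,0],0.1],
  [[0,0,0],[0,0,0],0],
])

```text
time: 23.77
eef_pos: [434.3, -315.8, 16.1]
tool_rot: [0.622, -0.337, 0.622, 0.337]
wrist_force: [-0.2, 0.3, 1.6]
gripper_width: 16.2
```

```bash
python3 - <<'E'
from h import *
st()
E
```

```text
t23.77 tcp [ 434.3 -315.8   16.1] toolx [ 0.  0. -1.] jaw56.95 q [-0.76  0.54  1.84  0.    0.76 -1.75] F [-0.2  0.3  1.6] w16.2
```

jog_arm([
  [[0,0,0],[0,0,0],0],
  [[0,0,0],[-0.01,0,0],0],
  [[0,0,0],[-0.03,0,0],0],
  [[0,0,0],[-0.06,0,0],0],
  [[0,0,0],[-0.09,0,0],0],
  [[0,0,0],[-0.12,0,0],0],
  [[0,0,0],[-0.15,0,0],0],
  [[0,0,0],[-0.16,0,0],0],
])

```text
time: 24.43
eef_pos: [435.2, -316.7, 98.7]
tool_rot: [0.622, -0.338, 0.621, 0.336]
wrist_force: [0.7, -0.0, -1.7]
gripper_width: 15.9
```

```bash
python3 - <<'E'
from h import *
st(); deltas([522.3,-20.8,95],78.1)
grab("l")
crop("side_l",180,230,320,350,5,"i3")
crop("top_l",265,165,365,275,5,"i4")
f="pics/i3.png"; im=cv2.imread(f); cv2.imwrite(f,np.clip(im*1.4,0,255).astype('u1'))
E
```

```text
t24.43 tcp [ 435.2 -316.7   98.7] toolx [ 0.003 -0.002 -1.   ] jaw56.96 q [-0.76  0.42  1.78  0.    0.94 -1.75] F [ 0.7 -0.  -1.7] w15.9
turn [-0.2349 -0.0008  0.0021] shift [0.0064 0.1767 0.591 ]
```

View pics/i3.png

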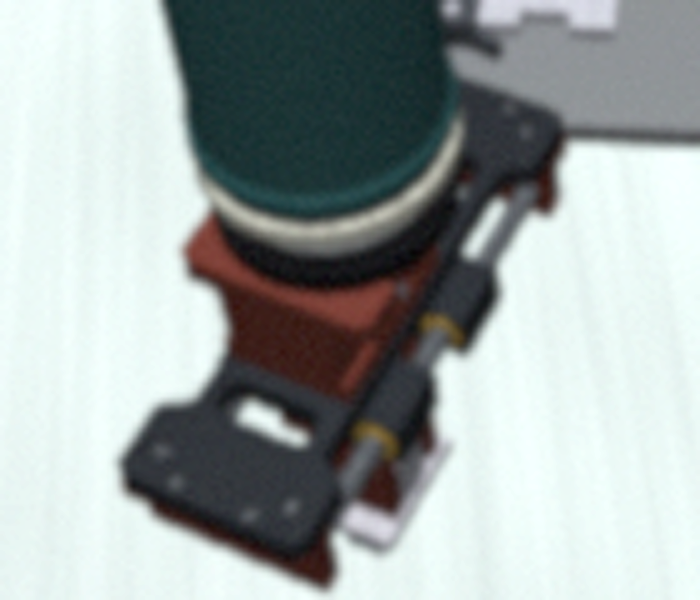

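jog_arm([
  [[-0.02,0,0],[0.004,0.012,0.04],0],
  [[-0.05,0,0],[0.004,0.03,0.1],0],
  [[-0.08,0,0],[0.004,0.05,0.17],0],
  [[-0.12,0,0],[0.004,0.072,0.24],0],
  [[-0.16,0,0],[0.004,0.093,0.31],0],
  [[-0.2,0,0],[0.004,0.114,0.38],0],
  [[-0.235,0,0],[0.004,0.135,0.45],0],
  [[-0.235,0,0],[0.004,0.15,0.5],0],
])

```text
time: 25.2
eef_pos: [507.2, -62.4, 93.2]
tool_rot: [0.548, -0.446, 0.549, 0.447]
wrist_force: [-0.4, -0.6, -2.5]
gripper_width: 15.6
```

```bash
python3 - <<'E'
from h import *
st(); deltas([522.3,-20.8,60],78.1)
E
```

```text
t25.20 tcp [507.2 -62.4  93.2] toolx [-0.002  0.001 -1.   ] jaw78.31 q [-0.26  0.4   1.84  0.    0.91 -1.63] F [-0.4 -0.6 -2.5] w15.6
turn [ 0.0023  0.0005 -0.0012] shift [ 0.0665 -0.0128  0.0876]
```

jog_arm([
  [[0.002,0,0],[0.005,-0.003,0.02],0],
  [[0.002,0,0],[0.015,-0.006,0.045],0],
  [[0.002,0,0],[0.03,-0.01,0.07],0],
  [[0.002,0,0],[0.045,-0.012,0.082],0],
  [[0.002,0,0],[0.06,-0.0128,0.087],0],
  [[0.002,0,0],[0.066,-0.0128,0.0876],0],
  [[0.002,0,0],[0.066,-0.0128,0.0876],0],
  [[0.002,0,0],[0.066,-0.0128,0.0876],0],
])

```text
time: 25.87
eef_pos: [522.5, -24.5, 60.6]
tool_rot: [0.55, -0.444, 0.55, 0.445]
wrist_force: [-0.1, 0.2, -1.1]
gripper_width: 15.7
```

```bash
python3 - <<'E'
from h import *
grab("m"); st(); deltas([522.3,-20.8,40],78.1)
crop("side_m",220,160,350,270,6,"j1")
crop("top_m",265,165,365,275,5,"j2")
for f in ("pics/j1.png","pics/j2.png"): im=cv2.imread(f); cv2.imwrite(f,np.clip(im*1.6,0,255).astype('u1'))
E
```

```text
t25.97 tcp [523.1 -24.5  61.2] toolx [ 0. -0. -1.] jaw77.87 q [-0.18  0.46  1.84 -0.    0.84 -1.54] F [ 0.1  0.2 -1.4] w15.7
turn [-0.0025 -0.      0.0001] shift [0.0424 0.0031 0.0069]
```

View pics/j1.png

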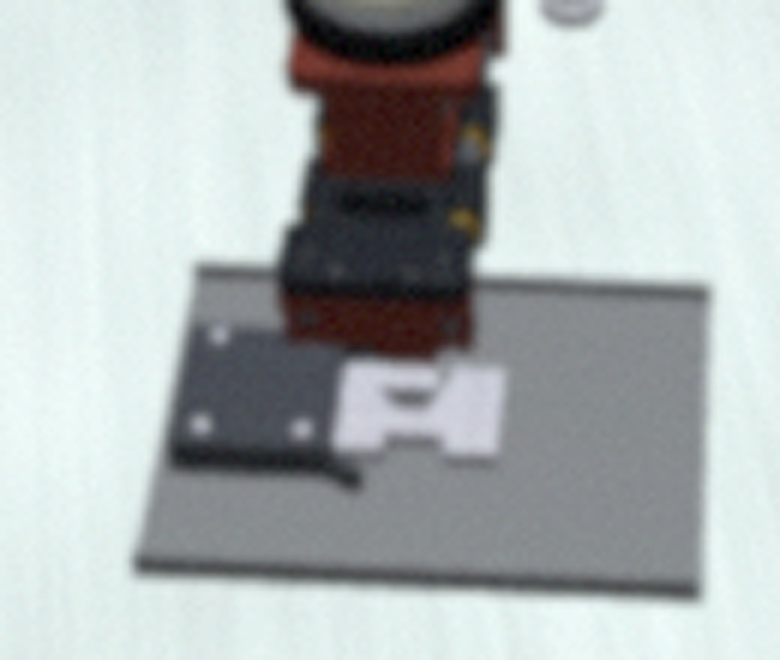

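```bash
python3 - <<'E'
from h import *
for x,y in [(385,440),(444,445),(505,368),(497,460)]:
    p=atz("side",(x+.5)/6-.5+220,(y+.5)/6-.5+160,14); print(p.round(1),tr(p))
print("target",tr([522.3,-20.8]))
# top
for x,y in [(228,213),(312,238)]: print(tr(atz("top",(x+.5)/5-.5+265,(y+.5)/5-.5+165,14)))
E
```

```text
[508.5 -38.6  14. ] (np.float64(14.9), np.float64(19.4))
[531.4 -44.7  14. ] (np.float64(-8.8), np.float64(20.7))
[561.   -7.4  14. ] (np.float64(-30.1), np.float64(-21.9))
[551.2 -55.5  14. ] (np.float64(-30.4), np.float64(27.2))
target (np.float64(5.0), np.float64(-0.8))
(np.float64(-29.5), np.float64(-23.6))
(np.float64(-29.7), np.float64(23.8))
```

```bash
python3 - <<'E'
from h import *
st(); deltas([522.9,-21.3,36],78.1)
E
```

```text
t25.97 tcp [523.1 -24.5  61.2] toolx [ 0. -0. -1.] jaw77.87 q [-0.18  0.46  1.84 -0.    0.84 -1.54] F [ 0.1  0.2 -1.4] w15.7
turn [-0.0025 -0.      0.0001] shift [0.0504 0.0017 0.0061]
```

jog_arm([
  [[-0.0025,0,0],[0.005,0.0017,0.006],0],
  [[-0.0025,0,0],[0.015,0.0017,0.006],0],
  [[-0.0025,0,0],[0.025,0.0017,0.006],0],
  [[-0.0025,0,0],[0.035,0.0017,0.006],0],
  [[-0.0025,0,0],[0.044,0.0017,0.006],0],
  [[-0.0025,0,0],[0.049,0.0017,0.006],0],
  [[-0.0025,0,0],[0.05,0.0017,0.006],0],
  [[-0.0025,0,0],[0.05,0.0017,0.006],0],
])

```text
time: 26.63
eef_pos: [522.6, -20.6, 35.7]
tool_rot: [0.549, -0.445, 0.549, 0.446]
wrist_force: [-0.0, 0.1, -1.1]
gripper_width: 16.0
```

```bash
python3 - <<'E'
from h import *
grab("n"); st(); st2(); deltas([522.9,-21.3,24],78.1)
crop("side_n",250,190,330,250,9,"j3")
for f in ("pics/j3.png",): im=cv2.imread(f); cv2.imwrite(f,np.clip(im*1.4,0,255).astype('u1'))
E
```

```text
t26.73 tcp [522.9 -20.7  36.1] toolx [ 0.  0. -1.] jaw78.15 q [-0.17  0.5   1.86  0.    0.78 -1.54] F [ 0.4 -0.4 -1.4] w15.8
t26.73 tray x,y (np.float64(4.4), np.float64(-1.0)) z36.1 Fx_tray -0.4 Fy 0.3 Fz -1.4 w15.8
turn [0.0005 0.0001 0.0001] shift [ 0.0243 -0.0002 -0.0012]
```

View pics/j3.png

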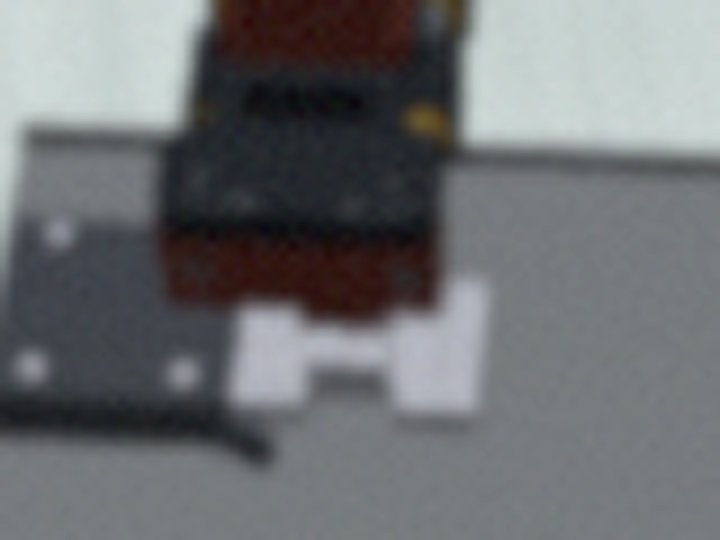

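jog_arm([
  [[0,0,0],[0.003,0,-0.001],0],
  [[0,0,0],[0.006,0,-0.001],0],
  [[0,0,0],[0.009,0,-0.001],0],
  [[0,0,0],[0.012,0,-0.001],0],
  [[0,0,0],[0.015,0,-0.001],0],
  [[0,0,0],[0.018,0,-0.001],0],
  [[0,0,0],[0.02,0,-0.001],0],
  [[0,0,0],[0.02,0,-0.001],0],
])

```text
time: 27.4
eef_pos: [522.5, -21.2, 25.8]
tool_rot: [0.549, -0.446, 0.549, 0.446]
wrist_force: [-0.1, -0.1, -1.2]
gripper_width: 15.9
```

```bash
python3 - <<'E'
from h import *
st2()
E
```

```text
t27.40 tray x,y (np.float64(4.7), np.float64(-0.5)) z25.8 Fx_tray 0.1 Fy 0.1 Fz -1.2 w15.9
```

jog_arm([
  [[0,0,0],[0.0007,0,0],0],
  [[0,0,0],[0.0014,0,0],0],
  [[0,0,0],[0.0021,0,0],0],
  [[0,0,0],[0.0028,0,0],0],
  [[0,0,0],[0.0034,0,0],0],
  [[0,0,0],[0.0034,0,0],0],
  [[0,0,0],[0.0034,0,0],0],
  [[0,0,0],[0.0034,0,0],0],
])

```text
time: 28.07
eef_pos: [522.7, -21.2, 24.4]
tool_rot: [0.549, -0.446, 0.549, 0.446]
wrist_force: [0.2, 1.2, -1.6]
gripper_width: 15.8
```

```bash
python3 - <<'E'
from h import *
st2()
E
```

```text
t28.07 tray x,y (np.float64(4.6), np.float64(-0.5)) z24.4 Fx_tray 0.1 Fy -1.2 Fz -1.6 w15.8
```

Ears are in the notches. Down a little more until it is carried by the plate, then let go.

jog_arm([
  [[0,0,0],[0.0005,0,0],0],
  [[0,0,0],[0.001,0,0],0],
  [[0,0,0],[0.0015,0,0],0],
  [[0,0,0],[0.002,0,0],0],
  [[0,0,0],[0.0022,0,0],0],
  [[0,0,0],[0.0022,0,0],0],
  [[0,0,0],[0.0022,0,0],0],
  [[0,0,0],[0.0022,0,0],0],
])

```text
time: 28.73
eef_pos: [522.8, -21.2, 24.1]
tool_rot: [0.549, -0.446, 0.549, 0.446]
wrist_force: [-1.9, 0.8, 9.9]
gripper_width: 15.8
```

```bash
python3 - <<'E'
from h import *
st2()
E
```

```text
t28.73 tray x,y (np.float64(4.5), np.float64(-0.5)) z24.1 Fx_tray 2.0 Fy -0.4 Fz 9.9 w15.8
```

jog_arm([
  [[0,0,0],[-0.001,0,0],0],
  [[0,0,0],[-0.0014,0,0],0],
  [[0,0,0],[-0.0014,0,0],0],
  [[0,0,0],[-0.0014,0,0],0.25],
  [[0,0,0],[-0.0014,0,0],0.3],
  [[0,0,0],[-0.0014,0,0],0.35],
  [[0,0,0],[-0.0014,0,0],0.35],
  [[0,0,0],[-0.0014,0,0],0.35],
])

```text
time: 29.4
eef_pos: [522.6, -21.2, 23.8]
tool_rot: [0.549, -0.446, 0.549, 0.446]
wrist_force: [0.4, -0.2, 0.5]
gripper_width: 31.0
```

jog_arm([
  [[0,0,0],[-0.005,0,0],0.35],
  [[0,0,0],[-0.015,0,0],0.35],
  [[0,0,0],[-0.03,0,0],0.35],
  [[0,0,0],[-0.05,0,0],0.35],
  [[0,0,0],[-0.08,0,0],0.35],
  [[0,0,0],[-0.12,0,0],0.35],
  [[0,0,0],[-0.17,0,0],0.35],
  [[0,0,0],[-0.21,0,0],0.35],
])

```text
time: 30.07
eef_pos: [523.0, -21.2, 131.4]
tool_rot: [0.549, -0.446, 0.549, 0.445]
wrist_force: [1.5, -0.3, 0.4]
gripper_width: 30.8
```

jog_arm([
  [[0,0,0],[0,0,-0.05],0.35],
  [[0,0,0],[0,0,-0.12],0.35],
  [[0,0,0],[0,0,-0.19],0.35],
  [[0,0,0],[0,0,-0.26],0.35],
  [[0,0,0],[0,0,-0.33],0.35],
  [[0,0,0],[0,0,-0.4],0.35],
  [[0,0,0],[0,0,-0.44],0.35],
  [[0,0,0],[0,0,-0.46],0.35],
])

```text
time: 30.73
eef_pos: [475.3, -249.3, 130.2]
tool_rot: [0.55, -0.446, 0.549, 0.444]
wrist_force: [1.0, -0.0, -0.8]
gripper_width: 30.5
```

```bash
python3 - <<'E'
from h import *
grab("o"); st()
crop("side_o",235,190,345,265,7,"k1")
crop("top_o",265,165,365,275,5,"k2")
for f in ("pics/k1.png","pics/k2.png"): im=cv2.imread(f); cv2.imwrite(f,np.clip(im*1.5,0,255).astype('u1'))
im=cv2.imread("pics/k2.png")
def cc(s,o):
    n,ox,oy=o
    return lambda q:[int(round((k-z+.5)*s-.5)) for k,z in zip(proj(n,q),(ox,oy))]
def draw(im,c,b,th):
    X=np.array([np.cos(th),np.sin(th),0]);Y=np.cross([0,0,1],X)
    for hx,hy,z,col in [(11,23,20,(0,255,255)),(9,8,48,(0,0,255))]:
        cv2.polylines(im,[np.array([c(b+X*x+Y*y+np.array([0,0,z])) for x,y in [(hx,hy),(-hx,hy),(-hx,-hy),(hx,-hy)]])],True,col,1)
b=np.array([522.8,-21.2,0]);th=np.radians(168.1)
draw(im,cc(5,("top",265,165)),b,th); cv2.imwrite("pics/k3.png",cv2.resize(im[170:390,120:340],None,fx=2.5,fy=2.5))
im=cv2.imread("pics/k1.png")
draw(im,cc(7,("side",235,190)),b,th); cv2.imwrite("pics/k4.png",im)
E
```

```text
t30.83 tcp [ 475.5 -247.7  129.8] toolx [ 0.001 -0.001 -1.   ] jaw78.00 q [-0.61  0.37  1.76  0.    1.01 -1.97] F [ 0.4  1.2 -0.2] w31.0
```

View pics/k1.png

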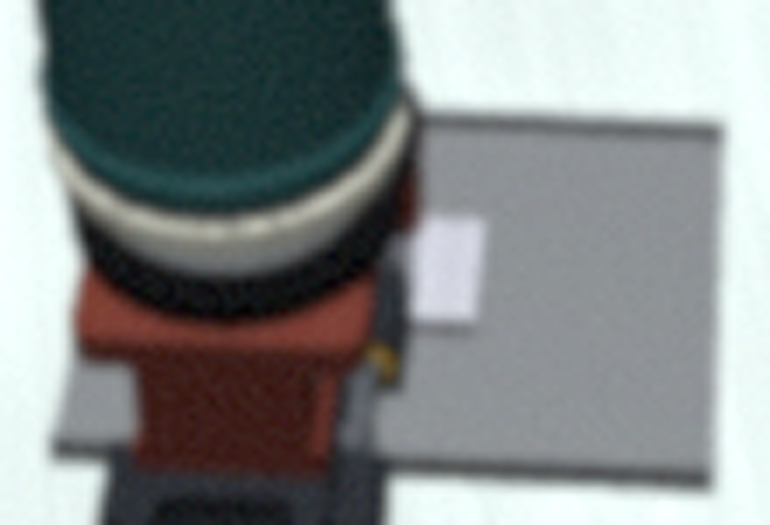

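View pics/k3.png

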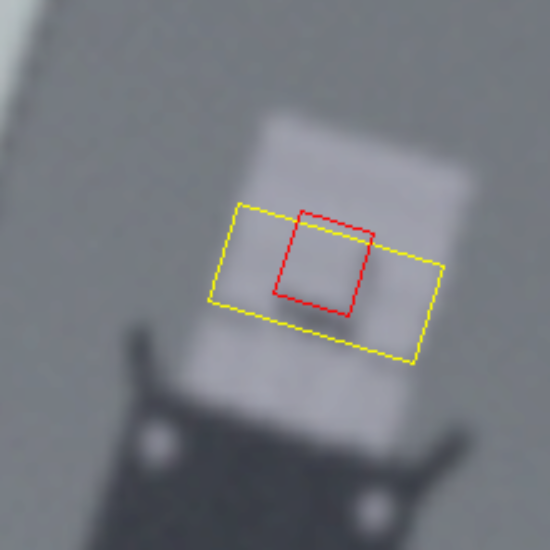

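View pics/k4.png

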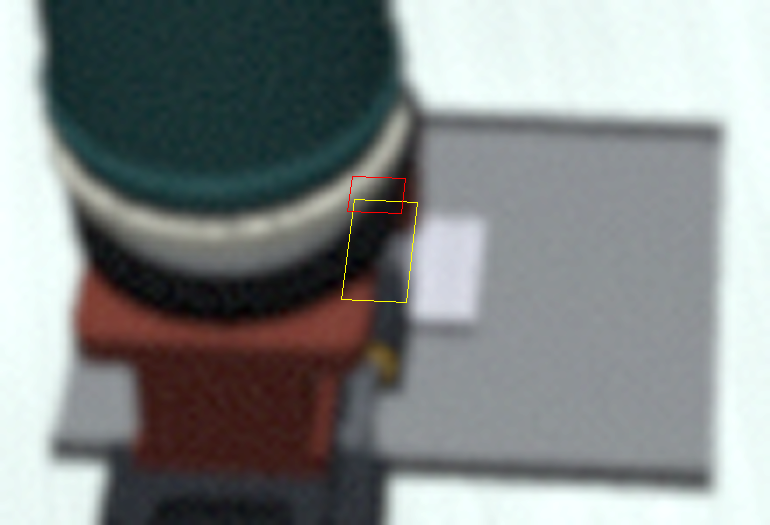

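jog_arm([
  [[0,0,0],[-0.01,0.025,-0.055],0.35],
  [[0,0,0],[-0.02,0.05,-0.11],0.35],
  [[0,0,0],[-0.03,0.075,-0.165],0.35],
  [[0,0,0],[-0.03,0.1,-0.22],0.35],
  [[0,0,0],[-0.03,0.125,-0.28],0.35],
  [[0,0,0],[-0.03,0.15,-0.34],0.35],
  [[0,0,0],[-0.03,0.175,-0.4],0.35],
  [[0,0,0],[-0.03,0.2,-0.45],0.35],
])

```text
time: 31.5
eef_pos: [331.5, -446.0, 144.4]
tool_rot: [0.549, -0.446, 0.549, 0.446]
wrist_force: [0.3, -0.9, -0.2]
gripper_width: 30.7
```

jog_arm([
  [[0,0,0],[0,0,0],0.35],
  [[0,0,0],[0,0,0],0.35],
  [[0,0,0],[0,0,0],0.35],
  [[0,0,0],[0,0,0],0.35],
  [[0,0,0],[0,0,0],0.35],
  [[0,0,0],[0,0,0],0.35],
  [[0,0,0],[0,0,0],0.35],
  [[0,0,0],[0,0,0],0.35],
])

```text
time: 32.17
eef_pos: [331.8, -445.5, 144.0]
tool_rot: [0.549, -0.446, 0.549, 0.446]
wrist_force: [0.6, 0.0, -0.2]
gripper_width: 30.8
```

```bash
python3 - <<'E'
from h import *
grab("p"); st()
crop("side_p",235,180,345,265,7,"l1")
im=cv2.imread("pics/l1.png"); im=np.clip(im*1.4,0,255).astype('u1')
b=np.array([522.8,-21.2,0]);th=np.radians(168.1)
X=np.array([np.cos(th),np.sin(th),0]);Y=np.cross([0,0,1],X)
c=lambda q:[int(round((k-z+.5)*7-.5)) for k,z in zip(proj("side",q),(235,180))]
for hx,hy,z,col in [(11,23,20,(0,255,255)),(9,8,48,(0,0,255))]:
    cv2.polylines(im,[np.array([c(b+X*x+Y*y+np.array([0,0,z])) for x,y in [(hx,hy),(-hx,hy),(-hx,-hy),(hx,-hy)]])],True,col,1)
cv2.imwrite("pics/l1.png",im)
D=np.load("top_p.npy"); n="top"
for x,y,z in [(0,0,48),(0,17,20),(0,-17,20),(-24,0,14),(17,0,14)]:
    q=b+X*x+Y*y; q[2]=z; u,v=proj("top",q); print(x,y,z,dep("top",u,v,D).round(1))
# bystander/plate motion: compare a vs p
A=cv2.imread("pics/top_a.png",0).astype('f4');Q=cv2.imread("pics/top_p.png",0).astype('f4')
for nm,(x0,y0,x1,y1) in dict(inj=(280,130,360,160),spray=(400,145,455,195),span=(160,150,245,190)).items(): print(nm,cv2.phaseCorrelate(A[y0:y1,x0:x1],Q[y0:y1,x0:x1]))
I=cv2.imread("pics/top_i.png",0).astype('f4'); print("plate rear i->p",cv2.phaseCorrelate(I[200:218,300:335],Q[200:218,300:335]))
E
```

```text
t32.27 tcp [ 331.5 -445.8  143.9] toolx [-0.  0. -1.] jaw78.16 q [-1.06  0.38  1.7   0.    1.06 -2.42] F [-0.5  0.4  0.2] w30.7
0 0 48 [522.5 -21.2  49.6]
0 17 20 [519.2 -37.8  20.6]
0 -17 20 [526.3  -4.6  20.1]
-24 0 14 [546.4 -26.1  13.5]
17 0 14 [506.1 -17.7  14.8]
inj ((-0.1733768659255901, 0.08627367406565511), 0.862601663271586)
spray ((-0.03903078797812398, 0.027734750887699278), 0.9015593360265096)
span ((0.14089095120741746, -0.07309901559089482), 0.9162342381477356)
plate rear i->p ((0.6278857289113517, 0.1389451647116573), 0.9122926460372077)
```

View pics/l1.png

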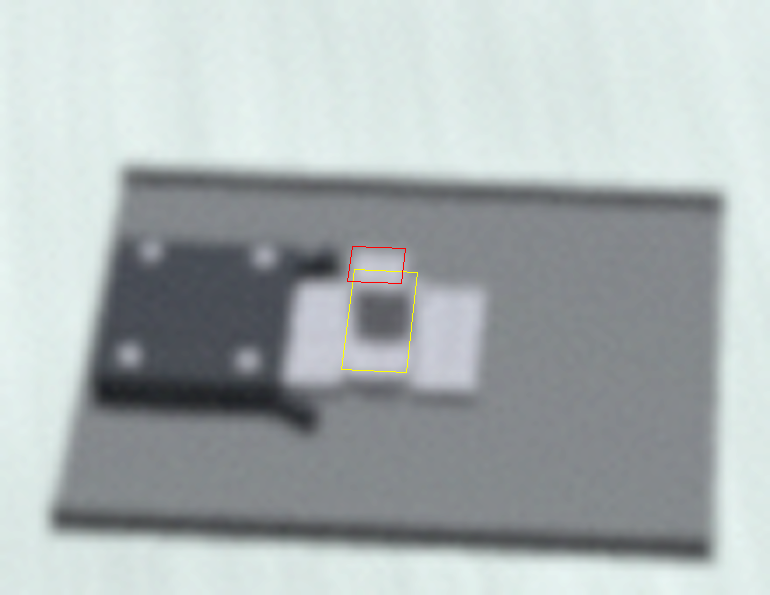

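```bash
python3 -c "
from h import *
print(job_done()); st()"
```

```text
the job is handed in; nothing more can be done
None
the job is handed in; nothing more can be done
```

The kit is assembled and handed in, at about 32 s of the 72 s allowed. No verdict is reported, so the results below are my own checks.

**Which clamp:** three bridge-like parts stood on the bench, at top-camera pixels (388,270), (423,265) and (460,274). I took the middle one. It is the smallest, with its boss top at about 40 mm against 52–58 mm for the other two.

**Plate:** I gripped it by the waist, set it on the tray floor and fed it under the hood in 2.4 mm steps.
- At about 34 mm in, the wrist force rose to 5.5 N, below the stop's 9 N, and the plate advanced only 0.2 mm of the last 2.4 mm step. I take that as the stop being met and not shoved.
- I eased off and released it. The fingers still pressed it forward at about 2 N, and lifted clear with no force.

**Clamp:** I lowered it with its ears in the notches; it met the plate at the expected height. I let go and moved the arm clear.

**Last checks:**
- **Seating:** depth at the two ends of the bridge read 20.1 and 20.6 mm (20 expected), and the boss top about 49.6 mm (48 expected, with noisy depth). It sits flat and within about 1–2 mm of centre in both views.
- **Bystanders:** the injector, spray can and spanner shifted by less than 0.2 pixel.

**Two disagreements:**
- The side camera put things 1–2 mm off from the top camera, which is within its stated calibration.
- An image comparison of the plate before and after the clamp was set down showed about 0.6 pixel (about 1 mm) sideways. That may be the clamp in the picture. Along the plate it was only about 0.3 mm.

I could not see the stop, so contact with it rests on the force reading alone.

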